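Grill the mushroom caps

TASK

Get the mushroom caps ready to grill: draw the grill's pan out until it clicks at its loading stop, then use the tongs (keep your own fingers off the food) to move every mushroom cap from the chopping board into the pan, each lying flat on the pan's floor, dome up and clear of the rim. Lay the tongs back flat and lengthwise on their blue rest, and push the loaded pan back in until it clicks fully home in the grill. Leave the bottle, the bowl and the eggs where they stand.

Things in the scene. Friction and masses are not known exactly. Their poses are not given: they have to be found in the camera images.
- grill_front (a point): middle of the foot of the grill's front face, at counter height; x along the front, z up, y straight back into the grill. The grill is a fixed counter-top top-heat grill: stainless box 300 mm wide (x), 360 mm deep (y), 320 mm high. Its open mouth (30 to 180 mm above the counter) is in this face. The pan slides out of the mouth along -y and in along +y.
- pan (a joint): travel of the grill pan, m: 0 = fully home in the grill (hard stop), 0.28 = loading stop, fully out (hard stop). A spring catch clicks at both ends: within about 5 mm of an end it draws the pan to the stop by itself and holds it. About 12 N moves it over the catch, under 2 N slides it between, where it stays as left. It starts part-way, empty.
- pan_floor (a point): middle of the pan's floor surface, 45 mm above the counter (moves with the pan; axes as the grill's). The pan is black enamel, outside 226 x 226 mm, inside 214 x 214 mm, floor flat, rim 8 mm higher than the floor. At travel 0 this point is 100 mm behind the grill's front face.
- pan_handle (a point): middle of the top of the pan's dark wooden handle bar, 67 mm above the counter; axes as the grill's. The bar lies along the grill's x: 130 mm long, 14 mm thick, 20 mm tall, 170 mm from the pan's middle towards the grill's -y, on two thin arms 110 mm apart. The gap between bar and pan, 50 mm wide, is open from above for a hooked finger. At travel 0 the bar is 70 mm in front of the front face.
- tongs: sprung steel serving tongs, red grips and tips, 210 mm long, 130 g, lying flat on their rest and opening sideways. Origin on the underside midway between the red grip plates; x towards the tips, z up. Arms 22 mm tall (tips 24) from the underside. Grip plates: outside of the arms, 44 mm long, centred on the origin, 48 mm apart over their outsides at rest. Heel 100 mm behind the origin.
- tongs_grip (a point): point midway between the grip plates, 11 mm above the tongs' origin; axes as the tongs'. Both arms swing together about the heel, 85 mm behind the origin. The spring takes 5 N on each grip plate to start closing, 7 N at a cap's width, so holding the plates 44 mm apart carries the tongs. Each mm the plates close, the tips close 2.2 mm.
- tongs_tip (a point): point midway between the tips, 100 mm ahead of the tongs' origin, 12 mm above their underside; axes as the tongs'. At rest the tips are 85 mm apart inside, 107 mm outside; they reach 18 mm past this point. On a 60 mm cap they close when the plates are about 34 mm apart; two upright ribs per tip, 24 mm apart, centre the cap. 15 to 20 N on the plates then carries it.
- rest: the tongs' rest: a fixed flat blue ceramic slab 260 mm (its x) by 122 mm (its y), 10 mm thick, no rim; origin at the centre of its underside. The tongs start lying lengthwise on it.
- board: fixed wooden chopping board 320 mm (its x) by 235 mm (its y), 18 mm thick, no rim; origin at the centre of its underside.
- cap1: a raw mushroom cap: cream-coloured round dome with a tan crown and dark gills underneath, 60 mm diameter, 34 mm high, 60 g; its side is upright from 3 to 17 mm above its flat underside, then rounds over. Origin at the centre of the underside, z up through the dome. It slides, it does not roll. It starts dome up on the chopping board. May be absent.
- cap2: a raw mushroom cap: cream-coloured round dome with a tan crown and dark gills underneath, 60 mm diameter, 34 mm high, 60 g; its side is upright from 3 to 17 mm above its flat underside, then rounds over. Origin at the centre of the underside, z up through the dome. It slides, it does not roll. It starts dome up on the chopping board. May be absent.
- cap3: a raw mushroom cap: cream-coloured round dome with a tan crown and dark gills underneath, 60 mm diameter, 34 mm high, 60 g; its side is upright from 3 to 17 mm above its flat underside, then rounds over. Origin at the centre of the underside, z up through the dome. It slides, it does not roll. It starts dome up on the chopping board. May be absent.
- cap4: a raw mushroom cap: cream-coloured round dome with a tan crown and dark gills underneath, 60 mm diameter, 34 mm high, 60 g; its side is upright from 3 to 17 mm above its flat underside, then rounds over. Origin at the centre of the underside, z up through the dome. It slides, it does not roll. It starts dome up on the chopping board. May be absent.
- bottle: green glass water bottle, 72 mm diameter, 230 mm high, standing on the counter; origin at the centre of its foot. Not to be disturbed.
- bowl: terracotta bowl, 150 mm across, 60 mm high; origin at the centre of its foot. Not to be disturbed.
- eggs: open egg tray with six brown eggs, 105 x 155 mm, 67 mm high; origin at the centre of its underside. Not to be disturbed.
Mind the look-alikes: they are no part of the job. What is shaped like the cap1 but orange or red is not meant.

How it is judged:
By the outcome, as a careful person would: the job done as asked, in the order asked, and still so for the second after the job is handed in, with the robot touching nothing.
Of cap1, cap2, cap3, cap4 only 2 to 4 are there at a start; the rules pass over those that are not, and their reading is None.
At some moment in a run one of cap1, cap2, cap3, cap4 may be knocked a few centimetres aside while the robot is not near it.
It also fails if it takes over 210 s, if anything falls off the work surface, if the arm or the gripper's body presses on something with over 40 N, if the wrist force passes 120 N, or if a joint passes its speed limit or range.

ROBOT

A 7-joint arm with a two-finger parallel gripper is mounted at the origin on the work surface. World frame = base frame: x ahead of the robot, y to its left, z up, the work surface at z = 0. Lengths are in mm, angles in rad, forces in N, time in s.
With the tool pointing down it reaches from about 400 to 925 mm from the base axis. Payload 4.1 kg.
Tool frame: the origin (TCP) lies on the centre line of the jaws, within the pads' length; the fingertips stand 8 mm ahead of it and the grasp point (between the pads) lies 11 mm behind it (ctrl.tip_reach is the distance from the TCP to the fingertips, in mm); z points along the fingers, y is the line along which they close (so a half turn about z gives the same grasp; the last joint's range is limited). The gripper opens to 85 mm and grips with 20 to 120 N. Pads are 22 mm wide; open, the fingers measure 114 mm over their backs; the gripper's body (76 mm by 85 mm) begins 54 mm behind the grasp point. The pads swing forward as they close: fully open they stand 13 mm farther back than shut.
Start: joints at [-1.369, 0.398, 0.045, 1.537, -0.019, 1.207, -0.051], TCP at [192.563, 620.856, 239.347] pointing down, gripper open.
Joint ranges: [-2.82, 2.82], [-0.49, 2.23], [-1.37, 1.46], [0, 2.46], [-1.36, 4.5], [0.23, 2], [-2.94, 2.94]. Speed limits (rad/s): [2.57, 2.57, 3.14, 3.14, 3.14, 3.14, 3.14].

INTERFACE

Orientations are given as a 3x3 rotation matrix whose columns are the frame's x, y, z axes.
In Python, from station import readout, optics, job, nets, ctrl gives the robot as it stands.
- The arm moves only by the tool arm_command, never from a script. Its argument "series" is one flat list of numbers, 6 for each row, row after row: the shift along the tool's x, y, z in m, then the turn, a rotation vector about the tool's x, y, z in degrees. In form: [dx, dy, dz, wx, wy, wz, dx, dy, dz, wx, wy, wz, ...]. A call has 1 to 8 rows; each row is the pose to reach, as a shift and turn from the pose commanded when the call began, along the tool's axes at that moment; what a row does not reach only later rows make up. A row lasts 1/12 s, in which the tool goes at most 41.7 mm and 7.16 degrees, less where a joint would pass 70% of its speed; a pose out of reach is approached as far as the arm can. A call with a gripper value outside its range is refused whole. "fingers" is the finger opening in m, from 0 to 0.0854, set as the call begins (left out, the last holds). The fingers move at their own pace and stop on an object; "newtons" is the grip in N (left out, the last holds). Time passes only in rows, so rows that repeat a pose let the fingers close. It gives the time, the measured TCP pose, the force, the opening and the grip force at its end, in the units of the state.
- readout.state(): the state, without advancing time (a new reading comes with each control period).
- optics.read_camera(name): name is "scene" or "top" or "wrist"; returns (picture, depth): 384x512x3 uint8, red, green, blue; 384x512 float32, mm along the optical axis (not along the pixel's ray), 0 where there is no reading.
- optics.camera_params(name): a dict with "camera_matrix" (3x3 intrinsics, pixels), "pose" (4x4, takes a point from camera to world coordinates). Camera axes: x right, y down, z forward; pixel columns grow to the right and rows downward; lengths in mm; the calibration is good to about 2 mm. A picture is of the moment at which its call begins: read the wrist's pose just before it. camera_params takes no time and is no camera call; for the wrist camera it gives the pose at the moment of the call.
- job.job_done(): hands the job in; it is judged then, once.
Trained networks look in the newest picture that a camera, given by its name, has taken for a name from the list of things; names that differ only in an ending like _2 or _b are one class to them, and where a whole thing is asked for, a point or a joint stands for the part that bears it (a point fixed in the world has none). Each returns a list of dicts, best first, with "conf" (0 to 1); they miss things now and then, are a little off and sometimes report something else, mostly with a low value. They report only what shows in the picture. A call takes as long as a camera call. They do not tell look-alikes from the thing itself.
- nets.regions_of(query, camera): "mask" (384x512 bool, what is visible of it) and "rect" ([left, top, right, bottom] in pixels, round what is visible of it).
- nets.place_of(query, camera): "position" ([column, row] in pixels: a listed point, or the origin of a listed thing).
The state is a dict: "t": time; "joint_pos": joint angles; "dq": joint speeds; "joint_torque": joint torques, N m; "ee_pos": TCP position; "tool_rot": TCP orientation; "contact_force": force on the tool from outside, world axes, zero at the start; "ft_torque": the same for the moment, N m; "finger_gap": finger opening in mm; "grip_force": force on a finger pad.
Only numpy, scipy, OpenCV 4.12 (cv2) and the standard library are available. Lean on these libraries where they do the work, as an engineer would, in place of code of your own. Each camera call takes 0.05 s, during which the arm holds its last target. There are 200 camera calls.

## Working session

There is one attempt and no reset: what is moved stays moved. The work goes in short steps, Python scripts to look and compute and a tool call to move; the robot and the scene stay as the last step left them, time stands still between calls to the robot, and variables do not carry over. Pictures are saved under pics/ and viewed, at most 14 in all, crops included, and the job is handed in when it is done.

Besides the shell and the picture viewer there is one more tool, called by a JSON object that holds its "fn" and its "kwargs", one argument or row to a line. arm_command: Moves the arm, as the interface text tells. Its arguments: {"type":"object","properties":{"series":{"type":"array"},"fingers":{"type":"number"},"newtons":{"type":"number"}},"required":["series"]}

```bash
ls; mkdir -p pics
cat > h.py <<'E'
import numpy as np, cv2
from station import readout, optics, job, nets, ctrl
def shot(c,name=None):
    p=optics.camera_params(c); im,d=optics.read_camera(c)
    if name: cv2.imwrite(f'pics/{name}.png',im[:,:,::-1])
    return im,d,p
def world(px,depth,p):
    K=np.array(p['camera_matrix']);T=np.array(p['pose'])
    px=np.atleast_2d(px).astype(float);depth=np.atleast_1d(depth)
    r=np.c_[px,np.ones(len(px))]@np.linalg.inv(K).T*depth[:,None]
    return r@T[:3,:3].T+T[:3,3]
def onplane(px,z,p):
    K=np.array(p['camera_matrix']);T=np.array(p['pose'])
    r=np.r_[px,1.]@np.linalg.inv(K).T@T[:3,:3].T
    return T[:3,3]+r*(z-T[2,3])/r[2]
def cloud(d,p):
    v,u=np.mgrid[:384,:512]
    return world(np.c_[u.ravel(),v.ravel()],d.ravel(),p).reshape(384,512,3)
E
python3 - <<'E'
from h import *
np.set_printoptions(precision=1,suppress=True)
for c in('top','scene'):
    im,d,p=shot(c,c+'0'); print(c,p['pose'][:3,3] if hasattr(p['pose'],'shape') else p['pose'])
    W=cloud(d,p); np.savez(f'{c}0.npz',im=im,W=W,d=d)
    for q in ['grill_front','pan_floor','pan_handle','tongs','tongs_grip','tongs_tip','rest','board','cap1','bottle','bowl','eggs']:
        for r in nets.place_of(q,c)[:6]:
            u,v=np.round(r['position']).astype(int)
            if 0<=u<512 and 0<=v<384: print(q,round(r['conf'],2),u,v,W[v,u])
print(readout.state())
E
```

```text
pics
top [ 448.2  -59.  1285.9]
grill_front 0.22 349 192 [ 575.6 -372.7   55.7]
pan_floor 0.97 134 196 [569.4 350.8  45.5]
pan_handle 0.79 183 201 [549.6 181.9  62.8]
pan_handle 0.64 347 194 [ 569.2 -366.3   53.4]
tongs 0.55 318 195 [ 567.1 -269.6   49.2]
tongs 0.53 271 211 [ 516.6 -112.3   11. ]
tongs_grip 0.66 271 208 [ 526.9 -112.4   12.6]
tongs_grip 0.38 268 184 [ 610.5 -103.    12.8]
tongs_tip 0.67 266 181 [621.5 -96.3   9.7]
rest 0.74 262 207 [529.3 -81.   33.6]
rest 0.39 181 201 [549.3 187.6  67.2]
board 0.83 334 210 [ 517.7 -328.2   19.7]
cap1 0.81 348 194 [ 569.1 -369.4   54.5]
cap1 0.68 349 231 [ 445.7 -368.    56.1]
cap1 0.63 390 190 [ 584.2 -520.5   28.3]
cap1 0.63 360 147 [ 733.7 -421.5   34.7]
cap1 0.59 317 223 [ 473.1 -263.3   52.4]
cap1 0.47 318 196 [ 563.1 -268.4   55.7]
bottle 0.73 245 140 [735.6 -27.4 139. ]
bottle 0.53 317 222 [ 476.5 -264.2   47.3]
bowl 0.83 289 142 [ 760.4 -179.3    6. ]
eggs 0.72 404 242 [ 407.8 -550.8   50.3]
scene [1420.1 -659.7 1539.6]
{'t': 1.3, 'joint_pos': array([-1.4,  0.4,  0. ,  1.5, -0. ,  1.2, -0.1]), 'dq': array([-0.,  0., -0., -0., -0., -0., -0.]), 'joint_torque': array([ -0. , -47.5,   1.4, -25.5,   0. ,   0. ,   0. ]), 'ee_pos': array([192.6, 620.8, 239.3]), 'tool_rot': array([[-1. ,  0.3,  0. ],
       [ 0.3,  1. ,  0. ],
       [-0. ,  0. , -1. ]]), 'contact_force': array([ 0.7, -0.4, -0.4]), 'ft_torque': array([-0. ,  0.1,  0. ]), 'grip_force': 0.0, 'finger_gap': 84.8813662955994}
```

Run:
```python
import cv2
a=cv2.imread('pics/top0.png');cv2.imwrite('pics/top0b.png',cv2.resize(a[80:330,60:460],(800,500),interpolation=cv2.INTER_CUBIC))
```

```text
(no output)
```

View pics/top0b.png

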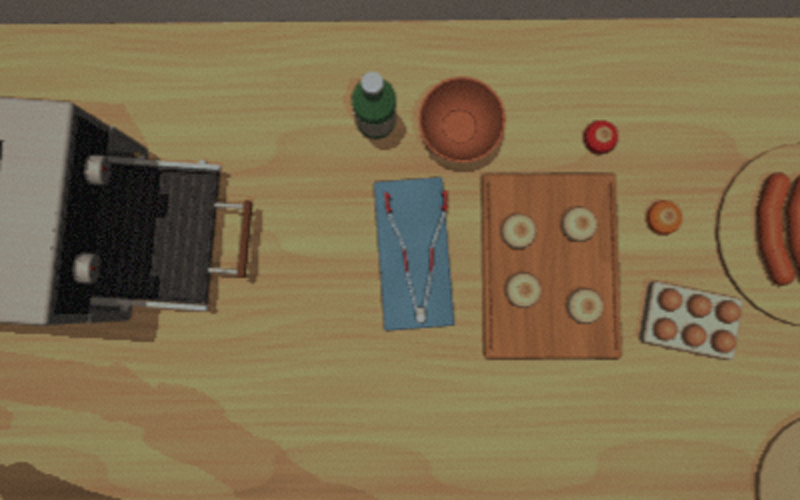

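View pics/scene0.png

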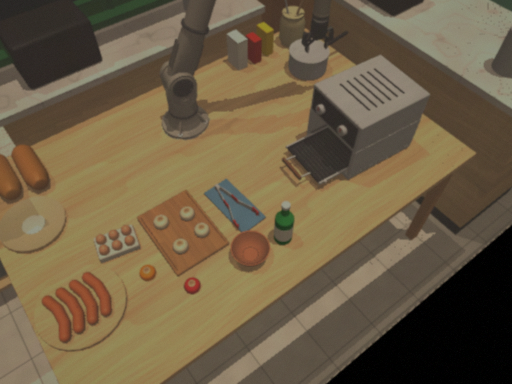

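Top view (crop = 2×, offset 60,80): the caps wanted are the four cream domes on the board, at full-frame px (319,195), (349,192), (321,225) and (352,233). Look-alikes are the red one (360,148), the orange one (392,188) and the grill knobs (108,165) and (104,214); all rejected. The tongs' tips point to +x, and the grill mouth faces −y.

Run:
```python
from h import *
np.set_printoptions(precision=1,suppress=True)
print([a for a in dir(ctrl) if a[0]!='_'], ctrl.tip_reach)
im,d,p=shot('top')
W=cloud(d,p); z=W[...,2]; x=W[...,0]; y=W[...,1]
hsv=cv2.cvtColor(im,cv2.COLOR_RGB2HSV)
def rect(m,n):
    m=cv2.morphologyEx(m.astype(np.uint8),cv2.MORPH_OPEN,np.ones((2,2)))
    P=W[...,:2][m>0].astype(np.float32); r=cv2.minAreaRect(P); print(n,len(P),np.array(r[0]),np.array(r[1]),round(r[2],1),'z',np.median(z[m>0]))
for q in['rest','board','pan','pan_handle','tongs','grill_front']:
    for r in nets.regions_of(q,'top')[:2]:
        m=r['mask']; print(r['conf'],r['rect']); rect(m,q)
g=(z>300)&(z<345)&(y>200)&(x>300); rect(g,'grilltop')
hb=(z>55)&(z<80)&(y<230)&(y>150)&(x>430)&(x<680); rect(hb,'handle')
for r in nets.regions_of('cap1','top'):
    m=r['mask']; l,t,R,b=r['rect']; c=[(l+R)/2,(t+b)/2]
    mm=np.argwhere(m).mean(0)[::-1]
    print('cap',round(r['conf'],2),np.array(r['rect']),onplane(mm,30,p),im[m].mean(0),np.percentile(z[m],90))
for c,n in(((245,140),'bottle'),((289,142),'bowl')):print(n,onplane(c,60,p))
im,d,p=shot('wrist','w0'); print(p)
```

```text
['Unreachable', 'tip_reach'] 8.0
0.66 [245.0, 171.1, 287.9, 244.6]
rest 2513 [530.6 -97.1] [259.6 124.1] 4.3 z 10.763928735150785
0.61 [308.7, 184.0, 330.8, 201.3]
rest 258 [ 565.6 -279.8] [59.  63.7] 43.3 z 47.59455992730318
0.93 [105.2, 159.0, 184.9, 236.8]
pan 4159 [557.8 185.7] [500.5 246.7] 86.9 z 45.65078570089213
0.59 [340.8, 223.4, 360.0, 243.2]
pan 249 [ 454.8 -240.7] [359.2  57.5] 83.0 z 47.539598008272606
0.55 [104.4, 159.4, 186.1, 236.5]
pan_handle 4426 [559.8 189. ] [503.1 251.6] 88.1 z 45.60381386361041
0.34 [251.7, 178.0, 281.9, 238.1]
pan_handle 48 [520.  -94.2] [105.9 208.8] 84.5 z 30.899599292562243
0.49 [254.2, 175.7, 272.7, 239.5]
tongs 35 [ 425.9 -107.5] [14.8 24.1] 90.0 z 31.35420575749845
0.56 [1.1, 124.3, 182.5, 240.6]
grill_front 17263 [534.3 363. ] [861.  403.3] 76.9 z 317.7576917704413
grilltop 10658 [558.6 375.4] [883.3 319.4] 85.5 z 319.5820061813692
handle 189 [496.2 110.2] [330.9 119.2] 54.4 z 64.7699779183049
cap 0.8 [342.5 183.2 357.5 204.9] [ 577.7 -377.7   30. ] [131.8 116.6  87. ] 53.493623132364974
cap 0.77 [353.6 138.9 367.5 156. ] [ 731.4 -422.    30. ] [127.8  53.9  42.9] 36.42454139841966
cap 0.76 [386.  177.9 400.3 196.2] [ 590.7 -524.5   30. ] [129.7  82.9  47.3] 35.871954347216345
cap 0.67 [310.8 215.  331.5 233.7] [ 467.  -278.5   30. ] [133.6 117.8  87.6] 53.17776717866891
cap 0.53 [339.3 223.1 361.4 244.7] [ 441.1 -384.    30. ] [133.1 118.3  88.4] 53.731522440593295
cap 0.51 [310.3 187.1 327.7 200.9] [ 568.1 -273.7   30. ] [138.7 125.2  93.7] 53.9677801239947
cap 0.3 [238.  113.8 261.2 147. ] [790.1 -30.9  30. ] [67.6 78.6 61.7] 229.60614660424528
bottle [755.4 -25.3  60. ]
bowl [ 747.2 -174.3   60. ]
{'camera_matrix': array([[306.9,   0. , 254.5],
       [  0. , 306.9, 189.9],
       [  0. ,   0. ,   1. ]]), 'pose': array([[  0.3,   0.9,   0.3, 122.6],
       [  1. ,  -0.3,  -0.1, 642.7],
       [ -0. ,   0.3,  -1. , 374.9],
       [  0. ,   0. ,   0. ,   1. ]])}
```

Run:
```python
from h import *
np.set_printoptions(precision=1,suppress=True)
f=np.load('top0.npz');im,W=f['im'],f['W'];x,y,z=W[...,0],W[...,1],W[...,2]
def main(m,n):
    k,l,s,_=cv2.connectedComponentsWithStats(m.astype(np.uint8)); i=1+s[1:,4].argmax(); m=l==i
    m=cv2.erode(m.astype(np.uint8),np.ones((2,2)))>0 if m.sum()>500 else m
    P=W[m][:,:2].astype(np.float32);r=cv2.minAreaRect(P);print(n,s[i],P.mean(0),r[0],r[1],r[2],np.median(W[m][:,2]));return P,m
v,u=np.mgrid[:384,:512]
hb=(z>50)&(z<80)&(u>176)&(u<190)&(v>170)&(v<230); P,_=main(hb,'bar')
c=P.mean(0);q=np.linalg.svd(P-c)[2][0];print('dir',q)
g=(abs(z-320)<8)&(u<200); P,m=main(g,'top')
# front edge: per row max column of the top
e=[];
for r in range(384):
    cc=np.flatnonzero(m[r]); 
    if len(cc)>20: e.append(W[r,cc[-1],:2])
e=np.array(e); a=np.polyfit(e[:,0],e[:,1],1); res=e[:,1]-np.polyval(a,e[:,0]); e=e[abs(res)<6]; a=np.polyfit(e[:,0],e[:,1],1)
print('front edge y=a x+b',np.array(a).round(4),e[0],e[-1],len(e))
pf=(abs(z-45)<5)&(u<175)&(u>100)&(v>150)&(v<240); main(pf,'panfloor')
```

```text
bar [177 180   9  39 198] [557.3 186.9] (556.4366455078125, 189.10650634765625) (126.28697204589844, 28.344202041625977) 1.1019467115402222 65.87229062342635
dir [-1.   0.1]
top [    0   124    97   119 10194] [581.7 496.5] (580.3975219726562, 506.82855224609375) (259.8041076660156, 296.19500732421875) 85.49727630615234 319.7188075229353
front edge y=a x+b [ -0.1 413.7] [717.9 384.2] [439.3 388.8] 61
panfloor [ 106  156   62   76 3375] [566.2 341.3] (571.6557006835938, 342.82861328125) (182.13705444335938, 240.78570556640625) 85.77314758300781 45.207091081054614
```

View pics/w0.png

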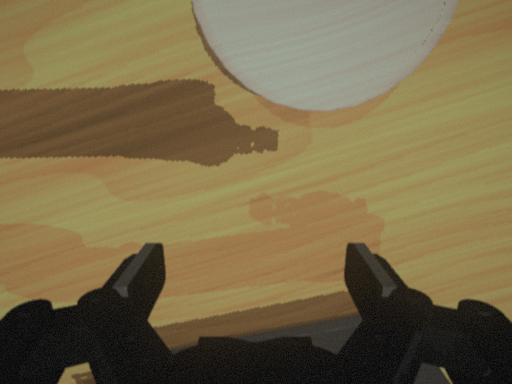

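The wrist view shows only the counter, a pale disc and the open fingers. The grill's yaw is about −4.5°. The handle is near (557,187), at about 114 mm travel.

```bash
cat >> h.py <<'E'
from scipy.spatial.transform import Rotation as Ro
def Rt(yaw):
    a=np.radians(yaw); Y=np.array([np.cos(a),np.sin(a),0]);Z=np.array([0,0,-1.]);return np.c_[np.cross(Y,Z),Y,Z]
def plan(*targets):
    s=readout.state(); P=np.array(s['ee_pos']);R=np.array(s['tool_rot'])
    print('t',round(s['t'],1),'at',P.round(1),'yaw',np.degrees(np.arctan2(R[1,1],R[0,1])).round(1),'gap',round(s['finger_gap'],1),'F',np.round(s['contact_force'],1),'grip',round(s['grip_force'],1))
    for x,y,z,yaw in targets:   # chained: each relative to the previous target
        Rn=Rt(yaw); dp=R.T@(np.array([x,y,z])-P)/1000; w=Ro.from_matrix(R.T@Rn).as_rotvec(degrees=True)
        n=int(max(np.ceil(np.linalg.norm(dp)/.0417),np.ceil(np.linalg.norm(w)/7.16)))
        print('->',(x,y,z,yaw),dp.round(4).tolist(),w.round(1).tolist(),'rows',n); P=np.array([x,y,z]);R=Rn
E
python3 -c "
from h import *
plan((290,330,260,78),(400,120,260,85.5),(550,110,230,85.5))"
```

```text
t 1.8 at [192.6 620.8 239.3] yaw 72.8 gap 85.2 F [-0.4 -0.3  0.6] grip 0.0
-> (290, 330, 260, 78) [-0.1792, -0.2489, -0.0207] [0.0, 0.0, -5.2] rows 8
-> (400, 120, 260, 85.5) [-0.1513, -0.1825, 0.0] [0.0, 0.0, -7.5] rows 6
-> (550, 110, 230, 85.5) [-0.1503, 0.0018, 0.03] [0.0, 0.0, 0.0] rows 4
```

{"fn": "arm_command", "kwargs": {
  "series": [-0.179, -0.249, -0.02, 0, 0, -5.2, -0.179, -0.249, -0.02, 0, 0, -5.2, -0.179, -0.249, -0.02, 0, 0, -5.2, -0.179, -0.249, -0.02, 0, 0, -5.2, -0.179, -0.249, -0.02, 0, 0, -5.2, -0.179, -0.249, -0.02, 0, 0, -5.2, -0.179, -0.249, -0.02, 0, 0, -5.2, -0.179, -0.249, -0.02, 0, 0, -5.2]
}}

```text
t: 2.42
ee_pos: [292.0, 324.2, 259.7]
tool_rot: [[-0.977, 0.215, 0.001], [0.215, 0.977, -0.001], [-0.001, -0.001, -1.0]]
contact_force: [0.4, 0.7, -0.3]
finger_gap: 85.6
grip_force: 0.0
```

{"fn": "arm_command", "kwargs": {
  "series": [-0.151, -0.183, 0, 0, 0, -7.5, -0.151, -0.183, 0, 0, 0, -7.5, -0.151, -0.183, 0, 0, 0, -7.5, -0.151, -0.183, 0, 0, 0, -7.5, -0.151, -0.183, 0, 0, 0, -7.5, -0.151, -0.183, 0, 0, 0, -7.5, -0.151, -0.183, 0, 0, 0, -7.5]
}}

```text
t: 3.0
ee_pos: [402.0, 112.7, 259.9]
tool_rot: [[-0.996, 0.091, 0.002], [0.091, 0.996, -0.001], [-0.002, -0.001, -1.0]]
contact_force: [-0.7, -0.0, -0.4]
finger_gap: 85.4
grip_force: 0.0
```

{"fn": "arm_command", "kwargs": {
  "series": [-0.15, 0.002, 0.03, 0, 0, 0, -0.15, 0.002, 0.03, 0, 0, 0, -0.15, 0.002, 0.03, 0, 0, 0, -0.15, 0.002, 0.03, 0, 0, 0, -0.15, 0.002, 0.03, 0, 0, 0, -0.15, 0.002, 0.03, 0, 0, 0],
  "fingers": 0.05
}}

```text
t: 3.5
ee_pos: [549.4, 109.5, 228.3]
tool_rot: [[-0.997, 0.08, -0.002], [0.08, 0.997, -0.002], [0.001, -0.002, -1.0]]
contact_force: [-0.9, 0.1, -0.9]
finger_gap: 50.0
grip_force: 0.0
```

Run:
```python
from h import *
np.set_printoptions(precision=1,suppress=True)
plan()
im,d,p=shot('wrist','w1');W=cloud(d,p);np.savez('w1.npz',im=im,W=W)
print(p['pose'])
for q in['pan_handle','grill_front','pan_floor','tongs_grip','tongs_tip']:
    for r in nets.place_of(q,'wrist')[:2]:
        u,v=np.round(r['position']).astype(int); print(q,r['conf'],u,v, W[min(v,383),min(u,511)])
```

```text
t 3.5 at [549.4 109.5 228.3] yaw 85.4 gap 50.0 F [-0.9  0.1 -0.9] grip 0.0
[[  0.1   1.    0.3 476.6]
 [  1.   -0.1  -0.  115.6]
 [ -0.    0.3  -1.  364. ]
 [  0.    0.    0.    1. ]]
pan_handle 0.59 336 174 [554.7 189.5  69.2]
pan_handle 0.23 84 161 [527.7 -77.   32.3]
pan_floor 0.86 493 168 [567.5 360.6  46.1]
pan_floor 0.55 66 157 [ 524.7 -109.6   10.3]
tongs_grip 0.63 67 155 [ 522.5 -107.9   10.2]
```

View pics/w1.png

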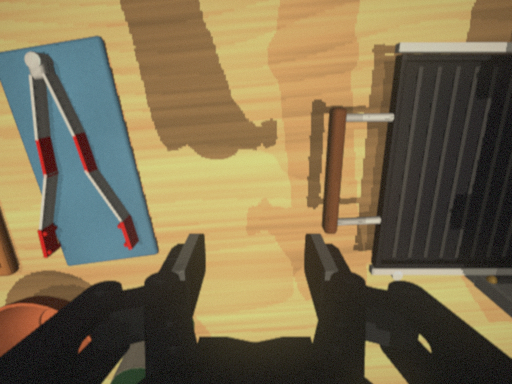

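The wrist view shows the handle bar at px (336,170) with the pan to its right. The tongs are on the blue rest: heel (36,65), grips (47,157)/(85,153), tips (48,240)/(127,234).

Run:
```python
from h import *
np.set_printoptions(precision=2,suppress=True)
f=np.load('w1.npz');im,W=f['im'],f['W'];z=W[...,2]
v,u=np.mgrid[:384,:512]
m=(z>57)&(z<75)&(u>322)&(u<350)&(v>100)&(v<238)
P=W[m];print('bar',m.sum(),P.mean(0),cv2.minAreaRect(P[:,:2].astype(np.float32)))
# bar colour
hsv=cv2.cvtColor(im,cv2.COLOR_RGB2HSV).astype(int)
red=((hsv[...,0]<8)|(hsv[...,0]>172))&(hsv[...,1]>150)&(hsv[...,2]>70)&(u<160)&(v<262)
k,l,s,c=cv2.connectedComponentsWithStats(red.astype(np.uint8))
for i in range(1,k):
    if s[i,4]>40:
        Q=W[l==i]; print('red',s[i],c[i],np.median(Q,0),'zmax',np.percentile(Q[:,2],90), Q[Q[:,2]>26].mean(0), Q.min(0),Q.max(0))
blue=(hsv[...,0]>90)&(hsv[...,0]<115)&(hsv[...,1]>90)&(u<170)&(v<275)
Q=W[blue&(abs(z-10)<5)];print('rest',cv2.minAreaRect(Q[:,:2].astype(np.float32)),np.median(Q[:,2]))
pl=(abs(z-45)<3)&(u>395)&(v>55)&(v<262);Q=W[pl];print('floor',Q.min(0),Q.max(0),np.median(Q[:,2]))
hl=(z>20)&(u>20)&(u<52)&(v>45)&(v<80);print('heel',W[hl].mean(0),W[hl].min(0))
```

```text
bar 2016 [551.96 188.47  66.1 ] ((555.2671508789062, 191.3452911376953), (128.7947540283203, 28.88006019592285), 0.47731801867485046)
red [ 74 134  22  37 386] [ 84.27 152.28] [518.54 -77.83  27.06] zmax 33.03234757509509 [517.98 -74.41  37.65] [476.62 -81.93  14.26] [539.47 115.65 363.95]
red [ 36 138  21  36 408] [ 45.78 156.26] [ 520.5  -121.83   26.61] zmax 32.995700677887676 [ 519.45 -119.98   34.18] [ 476.62 -125.8    13.04] [538.64 115.65 363.95]
red [118 222  19  27 173] [126.62 235.29] [620.28 -47.34  34.21] zmax 35.33519166387687 [617.46 -47.01  35.99] [476.62 -61.33  10.47] [643.58 115.65 363.95]
red [ 38 226  22  32 372] [ 47.66 240.73] [ 620.79 -146.56   30.83] zmax 35.042850142503724 [ 619.13 -143.38   36.5 ] [ 476.62 -152.26   12.28] [638.59 115.65 363.95]
rest ((532.8216552734375, -93.2546157836914), (254.53065490722656, 119.43385314941406), 3.460752010345459) 10.781303277152517
floor [448.87 253.14  42.31] [679.95 397.39  48.  ] 45.923965397906244
heel [428.32 -99.82  32.42] [ 413.82 -112.41   20.11]
```

```bash
python3 -c "
from h import *
plan((555,190,100,85.5),(555,190,50,85.5))"
```

```text
t 3.8 at [548.2 110.2 230. ] yaw 85.5 gap 49.8 F [-0.1  0.7  0.4] grip 0.0
-> (555, 190, 100, 85.5) [-0.0005, 0.0799, 0.1301] [0.1, 0.0, 0.0] rows 4
-> (555, 190, 50, 85.5) [0.0, 0.0, 0.05] [0.0, 0.0, 0.0] rows 2
```

{"fn": "arm_command", "kwargs": {
  "series": [0, 0.08, 0.13, 0, 0, 0, 0, 0.08, 0.13, 0, 0, 0, 0, 0.08, 0.13, 0, 0, 0, 0, 0.08, 0.13, 0, 0, 0, 0, 0.08, 0.13, 0, 0, 0, 0, 0.08, 0.13, 0, 0, 0]
}}

```text
t: 4.3
ee_pos: [554.2, 189.8, 99.0]
tool_rot: [[-0.997, 0.077, -0.002], [0.077, 0.997, -0.001], [0.002, -0.001, -1.0]]
contact_force: [0.7, -0.7, 0.6]
finger_gap: 49.8
grip_force: 0.0
```

{"fn": "arm_command", "kwargs": {
  "series": [0, 0, 0.025, 0, 0, 0, 0, 0, 0.05, 0, 0, 0, 0, 0, 0.05, 0, 0, 0, 0, 0, 0.05, 0, 0, 0]
}}

```text
t: 4.63
ee_pos: [556.0, 187.9, 50.9]
tool_rot: [[-0.997, 0.081, 0.001], [0.081, 0.997, -0.0], [-0.001, -0.0, -1.0]]
contact_force: [0.2, 1.3, 1.1]
finger_gap: 50.0
grip_force: 0.0
```

{"fn": "arm_command", "kwargs": {
  "series": [0, 0, 0, 0, 0, 0, 0, 0, 0, 0, 0, 0, 0, 0, 0, 0, 0, 0, 0, 0, 0, 0, 0, 0, 0, 0, 0, 0, 0, 0, 0, 0, 0, 0, 0, 0],
  "fingers": 0.005,
  "newtons": 25
}}

```text
t: 5.13
ee_pos: [556.7, 189.6, 51.4]
tool_rot: [[-0.997, 0.079, 0.003], [0.079, 0.997, 0.001], [-0.003, 0.001, -1.0]]
contact_force: [-0.9, -1.1, 7.0]
finger_gap: 13.7
grip_force: 29.0
```

{"fn": "arm_command", "kwargs": {
  "series": [0, -0.015, 0, 0, 0, 0, 0, -0.035, 0, 0, 0, 0, 0, -0.055, 0, 0, 0, 0, 0, -0.075, 0, 0, 0, 0, 0, -0.095, 0, 0, 0, 0, 0, -0.115, 0, 0, 0, 0, 0, -0.13, 0, 0, 0, 0, 0, -0.145, 0, 0, 0, 0]
}}

```text
t: 5.8
ee_pos: [545.3, 45.4, 51.4]
tool_rot: [[-0.997, 0.08, 0.003], [0.08, 0.997, 0.003], [-0.003, 0.003, -1.0]]
contact_force: [2.3, 19.9, 4.9]
finger_gap: 13.5
grip_force: 28.8
```

{"fn": "arm_command", "kwargs": {
  "series": [0, -0.004, 0, 0, 0, 0, 0, -0.008, 0, 0, 0, 0, 0, -0.01, 0, 0, 0, 0, 0, -0.01, 0, 0, 0, 0]
}}

```text
t: 6.13
ee_pos: [544.3, 33.8, 51.3]
tool_rot: [[-0.997, 0.08, 0.003], [0.08, 0.997, -0.0], [-0.003, 0.0, -1.0]]
contact_force: [-2.9, -3.7, 7.9]
finger_gap: 13.1
grip_force: 29.1
```

Run:
```python
from h import *
np.set_printoptions(precision=1,suppress=True)
plan()
im,d,p=shot('wrist');W=cloud(d,p);z=W[...,2]
im,d,p=shot('top','top1');W=cloud(d,p)
for q in['pan_floor','pan_handle','grill_front']:
    for r in nets.place_of(q,'top')[:2]:
        u,v=np.round(r['position']).astype(int); print(q,r['conf'],u,v, W[min(v,383),min(u,511)])
```

```text
t 6.1 at [544.3  33.8  51.3] yaw 85.4 gap 13.1 F [-2.9 -3.7  7.9] grip 29.1
pan_floor 0.89 178 198 [561.  201.5  48.9]
grill_front 0.75 132 198 [566.6 371.6   3. ]
grill_front 0.29 180 200 [554.6 195.7  44.3]
```

{"fn": "arm_command", "kwargs": {
  "series": [0, -0.002, 0, 0, 0, 0, 0, -0.004, 0, 0, 0, 0, 0, -0.004, 0, 0, 0, 0]
}}

```text
t: 6.63
ee_pos: [544.2, 31.7, 51.3]
tool_rot: [[-0.997, 0.079, 0.003], [0.079, 0.997, 0.002], [-0.003, 0.002, -1.0]]
contact_force: [-1.7, 1.6, 8.7]
finger_gap: 13.5
grip_force: 29.2
```

{"fn": "arm_command", "kwargs": {
  "series": [0, -0.002, 0, 0, 0, 0, 0, -0.003, 0, 0, 0, 0, 0, -0.003, 0, 0, 0, 0]
}}

```text
t: 6.88
ee_pos: [544.2, 31.7, 51.4]
tool_rot: [[-0.997, 0.077, 0.003], [0.077, 0.997, 0.005], [-0.002, 0.006, -1.0]]
contact_force: [-1.5, 6.0, 8.2]
finger_gap: 13.2
grip_force: 29.3
```

{"fn": "arm_command", "kwargs": {
  "series": [0, -0.004, 0, 0, 0, 0, 0, -0.007, 0, 0, 0, 0, 0, -0.01, 0, 0, 0, 0, 0, -0.01, 0, 0, 0, 0]
}}

```text
t: 7.22
ee_pos: [544.2, 31.5, 51.3]
tool_rot: [[-0.997, 0.072, 0.003], [0.073, 0.997, 0.017], [-0.002, 0.017, -1.0]]
contact_force: [0.6, 22.7, 7.7]
finger_gap: 13.2
grip_force: 31.9
```

{"fn": "arm_command", "kwargs": {
  "series": [0, 0.015, 0, 0, 0, 0, 0, 0.017, 0, 0, 0, 0, 0, 0.017, 0, 0, 0, 0]
}}

```text
t: 7.47
ee_pos: [544.5, 35.1, 51.3]
tool_rot: [[-0.997, 0.078, 0.003], [0.078, 0.997, 0.001], [-0.003, 0.001, -1.0]]
contact_force: [-1.8, 0.4, 8.2]
finger_gap: 13.5
grip_force: 29.2
```

{"fn": "arm_command", "kwargs": {
  "series": [0, 0, 0, 0, 0, 0, 0, 0, 0, 0, 0, 0, 0, 0, 0, 0, 0, 0, 0, 0, 0, 0, 0, 0],
  "fingers": 0.045
}}

```text
t: 7.8
ee_pos: [543.0, 35.0, 49.3]
tool_rot: [[-0.997, 0.079, -0.0], [0.079, 0.997, 0.0], [0.0, 0.0, -1.0]]
contact_force: [-0.4, 0.1, 0.1]
finger_gap: 44.9
grip_force: 0.0
```

{"fn": "arm_command", "kwargs": {
  "series": [0, 0, -0.04, 0, 0, 0, 0, 0, -0.08, 0, 0, 0, 0, 0, -0.12, 0, 0, 0, 0, 0, -0.15, 0, 0, 0, 0, 0, -0.15, 0, 0, 0]
}}

```text
t: 8.22
ee_pos: [547.5, 34.8, 205.9]
tool_rot: [[-0.997, 0.079, 0.012], [0.079, 0.997, 0.003], [-0.012, 0.004, -1.0]]
contact_force: [1.6, -1.3, -0.0]
finger_gap: 44.9
grip_force: 0.0
```

Run:
```python
from h import *
plan((500,-100,210,91.6))
```

```text
t 8.2 at [547.5  34.8 205.9] yaw 85.4 gap 44.9 F [ 1.6 -1.3 -0. ] grip 0.0
-> (500, -100, 210, 91.6) [0.0365, -0.1381, -0.0051] [0.2, 0.7, -6.2] rows 4
```

{"fn": "arm_command", "kwargs": {
  "series": [0.036, -0.138, -0.005, 0, 0, -6.2, 0.036, -0.138, -0.005, 0, 0, -6.2, 0.036, -0.138, -0.005, 0, 0, -6.2, 0.036, -0.138, -0.005, 0, 0, -6.2, 0.036, -0.138, -0.005, 0, 0, -6.2, 0.036, -0.138, -0.005, 0, 0, -6.2],
  "fingers": 0.08
}}

```text
t: 8.72
ee_pos: [495.7, -100.7, 203.9]
tool_rot: [[-1.0, -0.026, -0.0], [-0.026, 1.0, 0.001], [0.0, 0.001, -1.0]]
contact_force: [0.7, -0.4, 0.5]
finger_gap: 80.0
grip_force: 0.0
```

Run:
```python
from h import *
np.set_printoptions(precision=1,suppress=True)
plan()
im,d,p=shot('wrist','w2');W=cloud(d,p);np.savez('w2.npz',im=im,W=W);z=W[...,2]
for q in['tongs_grip','tongs_tip','tongs','rest']:
    for r in nets.place_of(q,'wrist')[:2]:
        u,v=np.round(r['position']).astype(int); zz=21 if q!='rest' else 0; print(q,r['conf'],u,v, onplane((u,v),zz,p))
hsv=cv2.cvtColor(im,cv2.COLOR_RGB2HSV).astype(int)
red=((hsv[...,0]<8)|(hsv[...,0]>172))&(hsv[...,1]>140)&(hsv[...,2]>60)&(z<60)&(z>5)
k,l,s,c=cv2.connectedComponentsWithStats(red.astype(np.uint8))
for i in range(1,k):
    if s[i,4]>60:
        Q=W[l==i]; T=Q[Q[:,2]>29]; print('red',s[i],c[i],T.mean(0),np.percentile(T,2,axis=0),np.percentile(T,98,axis=0))
blue=(hsv[...,0]>90)&(hsv[...,0]<115)&(hsv[...,1]>90)
Q=W[blue&(abs(z-10)<5)];print('rest',cv2.minAreaRect(Q[:,:2].astype(np.float32)),np.median(Q[:,2]))
```

```text
t 8.7 at [ 495.7 -100.7  203.9] yaw 91.5 gap 80.0 F [ 0.7 -0.4  0.5] grip 0.0
tongs_grip 0.71 257 195 [524.  -97.1  21. ]
rest 0.61 257 199 [535.6 -96.6   0. ]
red [230 178   6  34 113] [232.3 193.9] [ 519.9 -123.3   32.5] [ 502.7 -125.6   30.9] [ 537.7 -121.4   33.9]
red [271 178   6  33 110] [273.9 193.9] [518.7 -79.7  32.6] [501.8 -82.3  31.2] [536.3 -76.8  33.9]
red [207 265   9  28 164] [210.6 278. ] [ 620.3 -147.6   34.2] [ 604.5 -151.6   31.2] [ 637.3 -142.4   36.2]
red [291 266   9  27 144] [296.2 278.2] [618.1 -49.9  34.2] [602.2 -55.4  31.1] [634.9 -45.8  36.2]
rest ((533.6480712890625, -92.38215637207031), (251.20082092285156, 113.27252197265625), 3.944629669189453) 10.754349351993056
```

View pics/w2.png

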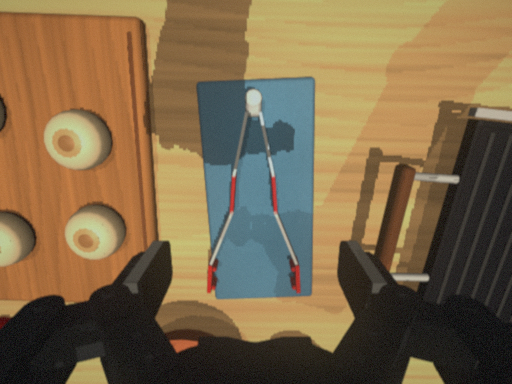

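Tongs seen centred at px (253,195): grip point (519.3,−101.5), heading 1.6°, tops of the plates at z≈32.5.

Run:
```python
from h import *
plan((519.3,-101.5,70,91.6),(519.3,-101.5,21,91.6))
```

```text
t 9.0 at [496.8 -98.2 203.9] yaw 91.8 gap 80.2 F [ 0.2 -0.3  0.5] grip 0.0
-> (519.3, -101.5, 70, 91.6) [-0.0225, -0.0041, 0.1339] [0.0, -0.0, 0.2] rows 4
-> (519.3, -101.5, 21, 91.6) [0.0, 0.0, 0.049] [0.0, 0.0, 0.0] rows 2
```

{"fn": "arm_command", "kwargs": {
  "series": [-0.022, -0.003, 0.134, 0, 0, 0, -0.022, -0.003, 0.134, 0, 0, 0, -0.022, -0.003, 0.134, 0, 0, 0, -0.022, -0.003, 0.134, 0, 0, 0, -0.022, -0.003, 0.134, 0, 0, 0, -0.022, -0.003, 0.134, 0, 0, 0, -0.022, -0.003, 0.134, 0, 0, 0],
  "fingers": 0.062
}}

```text
t: 9.55
ee_pos: [520.0, -102.3, 72.4]
tool_rot: [[-1.0, -0.029, 0.004], [-0.029, 1.0, -0.0], [-0.004, -0.0, -1.0]]
contact_force: [-0.0, 0.0, 1.0]
finger_gap: 62.1
grip_force: 0.0
```

```bash
cat >> h.py <<'E'
def avg(n=4,cam='wrist'):
    L=[]
    for _ in range(n):
        s=readout.state();L.append(np.r_[s['ee_pos'],np.degrees(np.arctan2(s['tool_rot'][1,1],s['tool_rot'][0,1]))]);
        if _<n-1: optics.read_camera(cam)
    print('avg',np.mean(L,0).round(1),'sd',np.std(L,0).round(1));return np.mean(L,0)
E
python3 - <<'E'
from h import *
avg()
plan((519.3,-101.5,21,91.6))
im,d,p=shot('wrist');W=cloud(d,p);z=W[...,2]
hsv=cv2.cvtColor(im,cv2.COLOR_RGB2HSV).astype(int)
red=((hsv[...,0]<8)|(hsv[...,0]>172))&(hsv[...,1]>140)&(hsv[...,2]>60)&(z<60)&(z>5)
k,l,s,c=cv2.connectedComponentsWithStats(red.astype(np.uint8))
for i in range(1,k):
    if s[i,4]>60:
        Q=W[l==i]; T=Q[Q[:,2]>29]; print('red',s[i],c[i].round(),T.mean(0).round(1))
E
```

```text
avg [ 520.  -102.3   72.5   91.7] sd [0.1 0.  0.1 0. ]
t 9.7 at [ 519.8 -102.3   72.4] yaw 91.7 gap 61.9 F [0.3 0.8 0.7] grip 0.0
-> (519.3, -101.5, 21, 91.6) [0.0007, 0.0008, 0.0514] [0.0, 0.2, 0.1] rows 2
red [216 193  10  57 322] [220. 219.] [ 519.2 -123.2   32.7]
red [287 192   9  58 338] [291. 220.] [518.3 -79.9  32.6]
red [185 318  13  28 153] [192. 334.] [ 607.6 -144.4   32.8]
red [313 318  12  28 132] [318. 334.] [605.2 -54.5  32.6]
```

{"fn": "arm_command", "kwargs": {
  "series": [0.001, 0.001, 0.03, 0, 0, 0, 0.001, 0.001, 0.051, 0, 0, 0, 0.001, 0.001, 0.051, 0, 0, 0, 0.001, 0.001, 0.051, 0, 0, 0, 0.001, 0.001, 0.051, 0, 0, 0]
}}

```text
t: 10.17
ee_pos: [518.4, -101.5, 20.7]
tool_rot: [[-1.0, -0.029, 0.002], [-0.029, 1.0, -0.0], [-0.002, -0.0, -1.0]]
contact_force: [1.0, 0.7, 0.4]
finger_gap: 62.3
grip_force: 0.0
```

{"fn": "arm_command", "kwargs": {
  "series": [0, 0, 0, 0, 0, 0, 0, 0, 0, 0, 0, 0, 0, 0, 0, 0, 0, 0, 0, 0, 0, 0, 0, 0, 0, 0, 0, 0, 0, 0],
  "fingers": 0.043,
  "newtons": 25
}}

```text
t: 10.58
ee_pos: [519.2, -101.6, 21.3]
tool_rot: [[-1.0, -0.029, 0.004], [-0.029, 1.0, -0.0], [-0.004, -0.0, -1.0]]
contact_force: [-0.9, 0.4, 5.2]
finger_gap: 43.3
grip_force: 6.3
```

{"fn": "arm_command", "kwargs": {
  "series": [0, 0, -0.01, 0, 0, 0, 0, 0, -0.03, 0, 0, 0, 0, 0, -0.05, 0, 0, 0, 0, 0, -0.07, 0, 0, 0, 0, 0, -0.07, 0, 0, 0, 0, 0, -0.07, 0, 0, 0]
}}

```text
t: 11.08
ee_pos: [518.4, -101.2, 91.0]
tool_rot: [[-1.0, -0.029, 0.004], [-0.029, 1.0, 0.0], [-0.004, 0.0, -1.0]]
contact_force: [0.5, 0.4, -1.5]
finger_gap: 43.1
grip_force: 4.9
```

Run:
```python
from h import *
plan()
im,d,p=shot('wrist','w3');W=cloud(d,p);z=W[...,2]
hsv=cv2.cvtColor(im,cv2.COLOR_RGB2HSV).astype(int)
red=((hsv[...,0]<8)|(hsv[...,0]>172))&(hsv[...,1]>140)&(hsv[...,2]>60)&(z<160)&(z>5)
k,l,s,c=cv2.connectedComponentsWithStats(red.astype(np.uint8))
for i in range(1,k):
    if s[i,4]>60:
        Q=W[l==i]; T=Q[Q[:,2]>np.percentile(Q[:,2],40)]; print('red',s[i],c[i].round(),T.mean(0).round(1),Q[:,2].max().round(1))
```

```text
t 11.1 at [ 518.4 -101.2   91. ] yaw 91.7 gap 43.1 F [ 0.5  0.4 -1.5] grip 4.9
red [209 228  10  77 584] [213. 263.] [ 522.2 -120.3  102.2] 103.8
red [291 228  11  78 626] [296. 265.] [522.1 -81.6 102.3] 104.1
```

View pics/w3.png

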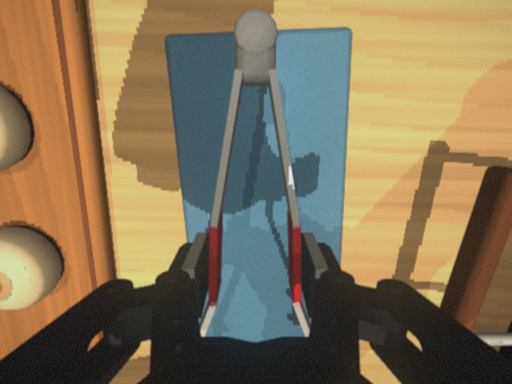

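The tongs are lifted and level between the fingers, arms at px (213,263) and (296,265). Next I measure the caps from above the board.

{"fn": "arm_command", "kwargs": {
  "series": [0, -0.015, -0.015, 0, 0, 0, 0, -0.045, -0.04, 0, 0, 0, 0, -0.075, -0.065, 0, 0, 0, 0.01, -0.105, -0.09, 0, 0, 0, 0.01, -0.135, -0.11, 0, 0, 0, 0.01, -0.165, -0.12, 0, 0, 0, 0.01, -0.195, -0.12, 0, 0, 0, 0.01, -0.22, -0.12, 0, 0, 0]
}}

```text
t: 11.8
ee_pos: [513.1, -323.5, 209.1]
tool_rot: [[-1.0, -0.028, -0.0], [-0.028, 1.0, -0.0], [0.0, -0.0, -1.0]]
contact_force: [0.1, 0.1, -0.4]
finger_gap: 43.0
grip_force: 4.9
```

```bash
cat >> h.py <<'E'
def caps(c,name=None,zt=None):
    im,d,p=shot(c,name);W=cloud(d,p);out=[]
    for r in nets.regions_of('cap1',c):
        m=r['mask'];Q=W[m]; 
        if m.sum()<40: continue
        mm=np.argwhere(m).mean(0)[::-1]; b=im[m].mean(0)
        zb=zt if zt else 32
        print(c,round(r['conf'],2),'rect',np.round(r['rect']).tolist(),'n',m.sum(),'ctr',onplane(mm,zb,p)[:2].round(1),'ztop',np.percentile(Q[:,2],95).round(1),'rgb',b.round(),'top pts',np.mean(Q[Q[:,2]>np.percentile(Q[:,2],75)],0).round(1))
    return im,W,p
E
python3 - <<'E'
from h import *
plan()
caps('wrist','w4'); caps('top','top2')
E
```

```text
t 11.8 at [ 513.1 -323.5  209.1] yaw 91.6 gap 43.0 F [ 0.1  0.1 -0.4] grip 4.9
wrist 0.83 rect [49.0, 198.0, 107.0, 256.0] n 2418 ctr [ 581.3 -518. ] ztop 34.9 rgb [178. 110.  47.] top pts [ 588.2 -526.1   37.1]
wrist 0.71 rect [165.0, 62.0, 227.0, 128.0] n 3179 ctr [ 438.6 -381.8] ztop 53.2 rgb [133. 110.  79.] top pts [ 439.4 -379.9   58.3]
wrist 0.66 rect [274.0, 192.0, 326.0, 240.0] n 1488 ctr [ 562.7 -271.4] ztop 52.8 rgb [179. 152. 109.] top pts [ 559.4 -269.5   57.1]
wrist 0.59 rect [271.0, 100.0, 335.0, 157.0] n 2477 ctr [ 465.8 -273.9] ztop 53.3 rgb [192. 170. 120.] top pts [ 466.3 -279.5   61.7]
wrist 0.59 rect [198.0, 8.0, 310.0, 334.0] n 8422 ctr [ 495.  -323.5] ztop 220.8 rgb [120.  99.  86.] top pts [ 513.2 -323.4  221.7]
top 0.82 rect [311.0, 185.0, 329.0, 203.0] n 259 ctr [ 568.7 -273.9] ztop 54.3 rgb [136. 113.  84.] top pts [ 567.7 -272.8   53.3]
top 0.75 rect [350.0, 139.0, 368.0, 154.0] n 256 ctr [ 730.4 -419.8] ztop 37.0 rgb [131.  61.  47.] top pts [ 734.4 -424.9   35.4]
top 0.62 rect [310.0, 214.0, 332.0, 235.0] n 257 ctr [ 468.2 -278.4] ztop 55.2 rgb [135. 119.  89.] top pts [ 466.  -275.4   72.8]
top 0.52 rect [341.0, 183.0, 354.0, 199.0] n 171 ctr [ 584.3 -372.6] ztop 54.7 rgb [134. 118.  89.] top pts [ 578.8 -368.7   82.6]
top 0.24 rect [247.0, 167.0, 285.0, 242.0] n 2605 ctr [530.2 -94.7] ztop 14.7 rgb [ 79. 104. 115.] top pts [533.1 -94.1  43. ]
```

View pics/w4.png

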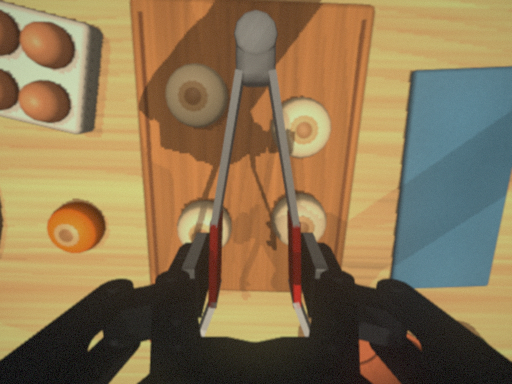

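```bash
cat >> h.py <<'E'
from scipy.optimize import least_squares
def fitcap(W,xy,base=18.):
    """fit the known dome profile to the cloud near xy; base = height of the underside"""
    xy=np.array(xy,float)
    for R in (48,42):
        Q=W.reshape(-1,3);Q=Q[(np.hypot(*(Q[:,:2]-xy).T)<R)&(Q[:,2]>base+10)&(Q[:,2]<base+40)]
        if len(Q)<30: return None
        f=lambda a:(lambda h,r:np.hypot(np.minimum(r-30*np.sqrt(np.clip(1-(np.clip(h-17,0,17)/17)**2,0.02,1)),20),0))(Q[:,2]-base,np.hypot(Q[:,0]-a[0],Q[:,1]-a[1]))
        # signed radial residual
        g=lambda a:(np.hypot(Q[:,0]-a[0],Q[:,1]-a[1],np.clip((Q[:,2]-base-17)*30/17,0,None))-30)
        xy=least_squares(g,xy,loss='soft_l1',f_scale=2).x
    return xy.round(1),len(Q),np.median(abs(g(xy))).round(1)
E
python3 - <<'E'
from h import *
for c in('wrist','top'):
    im,d,p=shot(c);W=cloud(d,p)
    for g in((567,-273),(467,-277),(580,-374),(440,-382)): print(c,g,fitcap(W,g))
E
```

```text
wrist (567, -273) (array([ 576.8, -272.5]), 1500, np.float64(5.9))
wrist (467, -277) (array([ 471.2, -299. ]), 2217, np.float64(7.6))
wrist (580, -374) (array([ 587. , -372.5]), 1302, np.float64(5.5))
wrist (440, -382) (array([ 445.7, -395. ]), 3078, np.float64(8.8))
top (567, -273) (array([ 575.8, -279.6]), 240, np.float64(7.9))
top (467, -277) (array([ 468.1, -287.6]), 248, np.float64(8.2))
top (580, -374) (array([ 568.6, -384.1]), 137, np.float64(5.3))
top (440, -382) None
```

```bash
cat >> h.py <<'E'
def cream(im,W,p,zlo,zhi,box,zc,nmin=60):
    """centres of cap-like blobs standing above the support: box x0,x1,y0,y1"""
    x,y,z=W[...,0],W[...,1],W[...,2]
    m=((z>zlo)&(z<zhi)&(x>box[0])&(x<box[1])&(y>box[2])&(y<box[3])).astype(np.uint8)
    k,l,s,c=cv2.connectedComponentsWithStats(m)
    for i in range(1,k):
        if s[i,4]>nmin:
            cn=max(cv2.findContours((l==i).astype(np.uint8),0,2)[0],key=len)
            (cx,cy),r=cv2.minEnclosingCircle(cn); 
            print('n',s[i,4],'px',c[i].round(),'centroid',onplane(c[i],zc,p)[:2].round(1),'encl',onplane((cx,cy),zc,p)[:2].round(1),'r',round(r,1),'rgb',im[l==i].mean(0).round())
E
python3 - <<'E'
from h import *
p=optics.camera_params('top');f=np.load('top0.npz')
cream(f['im'],f['W'],p,24,62,(370,680,-440,-220),34)
im,d,p=shot('wrist');cream(im,cloud(d,p),p,24,62,(370,680,-440,-220),34)
E
```

```text
n 252 px [349. 192.] centroid [ 578.9 -377.1] encl [ 579.6 -379. ] r 9.5 rgb [133. 118.  88.]
n 244 px [318. 195.] centroid [ 568.  -273.7] encl [ 567.3 -273.9] r 8.8 rgb [135. 121.  90.]
n 251 px [321. 224.] centroid [ 468.6 -278.2] encl [ 469.9 -276.5] r 9.5 rgb [134. 120.  89.]
n 258 px [352. 232.] centroid [ 440.6 -382. ] encl [ 440.5 -381.9] r 10.1 rgb [133. 118.  89.]
n 3159 px [193.  94.] centroid [ 438.7 -381.1] encl [ 438.7 -381.2] r 32.7 rgb [133. 110.  79.]
n 2183 px [304. 125.] centroid [ 464.9 -271.9] encl [ 466.4 -277.5] r 30.6 rgb [195. 173. 122.]
n 194 px [272. 131.] centroid [ 471.8 -303. ] encl [ 471.5 -301. ] r 18.2 rgb [122. 103.  76.]
n 828 px [309. 214.] centroid [ 558.8 -258.9] encl [ 560.  -262.7] r 24.4 rgb [186. 159. 114.]
n 724 px [279. 220.] centroid [ 566.9 -291. ] encl [ 566.4 -283.4] r 25.0 rgb [164. 140. 102.]
n 1260 px [192. 220.] centroid [ 569.4 -384.9] encl [ 572.8 -381.1] r 26.4 rgb [179. 160. 115.]
n 127 px [225. 227.] centroid [ 576.5 -350. ] encl [ 576.1 -352.3] r 15.5 rgb [140. 116.  84.]
```

Run:
```python
from h import *
plan((567.5,-173.5,150,45),(567.5,-173.5,80,0),(567.5,-173.5,36.5,0))
```

```text
t 12.2 at [ 513.9 -319.5  208.3] yaw 91.8 gap 43.0 F [ 0.4 -0.1 -0.9] grip 4.9
-> (567.5, -173.5, 150, 45) [-0.0582, 0.1441, 0.0585] [0.1, -0.1, 46.8] rows 7
-> (567.5, -173.5, 80, 0) [0.0, 0.0, 0.07] [0.0, 0.0, 45.0] rows 7
-> (567.5, -173.5, 36.5, 0) [0.0, 0.0, 0.0435] [0.0, 0.0, 0.0] rows 2
```

{"fn": "arm_command", "kwargs": {
  "series": [-0.01, 0.02, 0.01, 0, 0, 7, -0.02, 0.045, 0.02, 0, 0, 14, -0.03, 0.07, 0.03, 0, 0, 21, -0.04, 0.095, 0.04, 0, 0, 28, -0.05, 0.12, 0.05, 0, 0, 35, -0.058, 0.144, 0.058, 0, 0, 42, -0.058, 0.144, 0.058, 0, 0, 46.8, -0.058, 0.144, 0.058, 0, 0, 46.8]
}}

```text
t: 12.82
ee_pos: [568.0, -171.3, 150.0]
tool_rot: [[-0.709, 0.705, -0.002], [0.705, 0.709, 0.001], [0.003, -0.001, -1.0]]
contact_force: [-0.2, -1.4, -1.5]
finger_gap: 43.4
grip_force: 4.9
```

{"fn": "arm_command", "kwargs": {
  "series": [0, 0, 0.02, 0, 0, 7, 0, 0, 0.04, 0, 0, 14, 0, 0, 0.06, 0, 0, 21, 0, 0, 0.07, 0, 0, 28, 0, 0, 0.07, 0, 0, 35, 0, 0, 0.07, 0, 0, 42, 0, 0, 0.07, 0, 0, 45, 0, 0, 0.07, 0, 0, 45]
}}

```text
t: 13.48
ee_pos: [567.3, -176.1, 81.4]
tool_rot: [[0.001, 1.0, -0.0], [1.0, -0.001, -0.001], [-0.001, -0.0, -1.0]]
contact_force: [0.9, 0.5, -1.3]
finger_gap: 43.0
grip_force: 4.9
```

Run:
```python
from h import *
avg(2,'top')
plan((567.5,-173.5,36.5,0))
im,d,p=shot('top','top3');W=cloud(d,p);cream(im,W,p,24,62,(370,680,-440,-220),34)
hsv=cv2.cvtColor(im,cv2.COLOR_RGB2HSV).astype(int);z=W[...,2]
red=((hsv[...,0]<8)|(hsv[...,0]>172))&(hsv[...,1]>140)&(hsv[...,2]>50)&(z>75)&(z<120)
k,l,s,c=cv2.connectedComponentsWithStats(red.astype(np.uint8))
for i in range(1,k):
    if s[i,4]>8: print('red',s[i],W[l==i].mean(0).round(1))
# red tips within the tongs
cv2.imwrite('pics/top3b.png',cv2.resize(im[150:260,260:400,::-1],(700,550),interpolation=cv2.INTER_CUBIC))
```

```text
avg [ 567.3 -176.1   81.4   -0. ] sd [0. 0. 0. 0.]
t 13.5 at [ 567.4 -176.1   81.5] yaw 0.0 gap 43.1 F [ 0.7  0.  -1.1] grip 4.9
-> (567.5, -173.5, 36.5, 0) [0.0026, 0.0001, 0.045] [0.0, 0.0, 0.0] rows 2
n 252 px [349. 192.] centroid [ 579. -377.] encl [ 578.1 -377.9] r 9.1 rgb [143. 128.  95.]
n 137 px [321. 197.] centroid [ 560.  -281.6] encl [ 565.1 -275.5] r 8.6 rgb [140. 124.  93.]
n 252 px [321. 224.] centroid [ 468.4 -278.2] encl [ 468.3 -278. ] r 8.9 rgb [143. 128.  96.]
n 257 px [351. 232.] centroid [ 440.8 -381.9] encl [ 441.8 -382.4] r 9.2 rgb [143. 128.  95.]
red [319 205  11   4  23] [ 523.7 -280.8   96.9]
```

View pics/top3b.png

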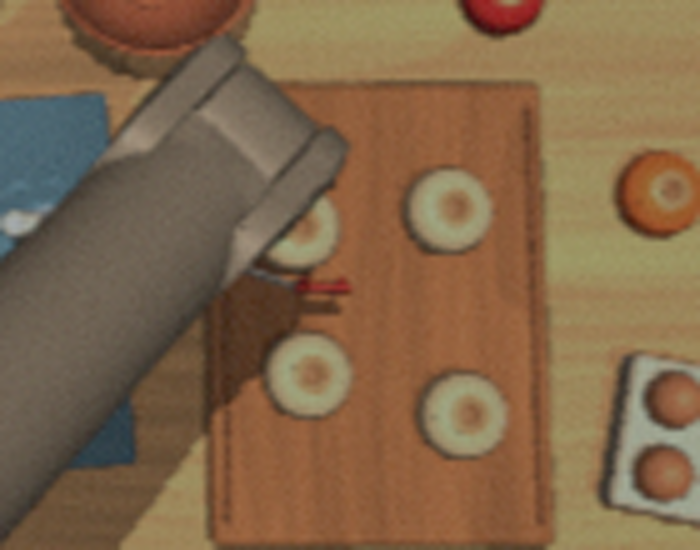

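Top crop shows the arm over cap A with the left tongs tip at crop px (325,286), between A and B; the other three caps are undisturbed.

{"fn": "arm_command", "kwargs": {
  "series": [0.002, 0, 0.02, 0, 0, 0, 0.002, 0, 0.035, 0, 0, 0, 0.002, 0, 0.045, 0, 0, 0, 0.002, 0, 0.045, 0, 0, 0, 0.002, 0, 0.045, 0, 0, 0]
}}

```text
t: 14.0
ee_pos: [567.0, -173.8, 35.7]
tool_rot: [[0.002, 1.0, -0.001], [1.0, -0.002, 0.0], [0.0, -0.001, -1.0]]
contact_force: [0.0, -0.7, -0.5]
finger_gap: 43.3
grip_force: 4.9
```

{"fn": "arm_command", "kwargs": {
  "series": [0, 0, 0, 0, 0, 0, 0, 0, 0, 0, 0, 0, 0, 0, 0, 0, 0, 0, 0, 0, 0, 0, 0, 0, 0, 0, 0, 0, 0, 0, 0, 0, 0, 0, 0, 0],
  "fingers": 0.028,
  "newtons": 20
}}

```text
t: 14.5
ee_pos: [567.9, -173.9, 36.6]
tool_rot: [[0.002, 1.0, 0.001], [1.0, -0.002, -0.0], [-0.0, 0.001, -1.0]]
contact_force: [0.1, -0.0, 0.2]
finger_gap: 34.4
grip_force: 20.1
```

{"fn": "arm_command", "kwargs": {
  "series": [0, 0, -0.01, 0, 0, 0, 0, 0, -0.025, 0, 0, 0, 0, 0, -0.045, 0, 0, 0, 0, 0, -0.065, 0, 0, 0, 0, 0, -0.085, 0, 0, 0, 0, 0, -0.1, 0, 0, 0, 0, 0, -0.1, 0, 0, 0]
}}

```text
t: 15.08
ee_pos: [569.8, -175.2, 140.9]
tool_rot: [[0.003, 1.0, 0.007], [1.0, -0.003, -0.002], [-0.002, 0.007, -1.0]]
contact_force: [0.1, 0.2, -1.9]
finger_gap: 34.2
grip_force: 20.4
```

Run:
```python
from h import *
plan()
im,d,p=shot('top','top4');W=cloud(d,p);cream(im,W,p,24,62,(370,680,-440,-220),34)
print('pan'); 
for r in nets.place_of('pan_floor','top')[:1]: print(r['conf'],onplane(r['position'],45,p))
x,y,z=W[...,0],W[...,1],W[...,2]
v,u=np.mgrid[:384,:512]
m=(abs(z-45)<4)&(y>70)&(y<360)&(x>420)&(x<700)
k,l,s,c=cv2.connectedComponentsWithStats(m.astype(np.uint8));i=1+s[1:,4].argmax();Q=W[cv2.erode((l==i).astype(np.uint8),np.ones((2,2)))>0];print(s[i],Q.min(0).round(1),Q.max(0).round(1),cv2.minAreaRect(Q[:,:2].astype(np.float32)))
```

```text
t 15.1 at [ 569.8 -175.2  140.9] yaw -0.2 gap 34.2 F [ 0.1  0.2 -1.9] grip 20.4
n 252 px [349. 192.] centroid [ 579.4 -376.9] encl [ 581.4 -376.9] r 9.3 rgb [142. 126.  94.]
n 254 px [321. 225.] centroid [ 468.3 -278.3] encl [ 470.8 -278.7] r 9.6 rgb [136. 121.  91.]
n 258 px [352. 232.] centroid [ 440.5 -382.2] encl [ 438.8 -383.5] r 9.5 rgb [142. 126.  95.]
pan
0.98 [552.88724913 197.18754048  45.        ]
[ 143  166   69   68 3556] [446.5  91.1  41. ] [668.3 313.2  49. ] ((556.9064331054688, 202.84384155273438), (211.75079345703125, 211.08975219726562), 85.43929290771484)
```

{"fn": "arm_command", "kwargs": {
  "series": [0.015, -0.002, 0, 0, 0, -3, 0.045, -0.006, 0, 0, 0, -9, 0.075, -0.01, 0, 0, 0, -15, 0.105, -0.015, 0, 0, 0, -21, 0.135, -0.02, 0, 0, 0, -27, 0.165, -0.025, 0, 0, 0, -33, 0.195, -0.03, 0, 0, 0, -38, 0.215, -0.03, 0, 0, 0, -42]
}}

```text
t: 15.85
ee_pos: [535.8, 45.0, 135.0]
tool_rot: [[-0.673, 0.74, -0.004], [0.74, 0.673, 0.002], [0.004, -0.002, -1.0]]
contact_force: [-0.2, 0.5, -3.6]
finger_gap: 34.2
grip_force: 20.5
```

Run:
```python
from h import *
plan((511,255.7,130,85.5),(511,255.7,66,85.5))
```

```text
t 15.8 at [535.8  45.  135. ] yaw 42.3 gap 34.2 F [-0.2  0.5 -3.6] grip 20.5
-> (511, 255.7, 130, 85.5) [0.1726, 0.1234, 0.0055] [-0.0, -0.2, -43.2] rows 7
-> (511, 255.7, 66, 85.5) [0.0, 0.0, 0.064] [0.0, 0.0, 0.0] rows 2
```

{"fn": "arm_command", "kwargs": {
  "series": [0.011, 0.008, 0, 0, 0, -3, 0.035, 0.025, 0, 0, 0, -9, 0.06, 0.043, 0, 0, 0, -15, 0.085, 0.06, 0.001, 0, 0, -21, 0.11, 0.078, 0.002, 0, 0, -27, 0.135, 0.096, 0.003, 0, 0, -33, 0.16, 0.114, 0.005, 0, 0, -39, 0.173, 0.123, 0.005, 0, 0, -43.2]
}}

```text
t: 16.52
ee_pos: [513.5, 256.1, 130.4]
tool_rot: [[-0.997, 0.077, -0.001], [0.077, 0.997, 0.001], [0.001, 0.001, -1.0]]
contact_force: [0.1, 0.4, -1.7]
finger_gap: 35.1
grip_force: 20.5
```

{"fn": "arm_command", "kwargs": {
  "series": [0, 0, 0.01, 0, 0, 0, 0, 0, 0.03, 0, 0, 0, 0, 0, 0.04, 0, 0, 0, 0, 0, 0.04, 0, 0, 0]
}}

```text
t: 16.85
ee_pos: [512.5, 249.5, 88.4]
tool_rot: [[-0.996, 0.088, -0.005], [0.088, 0.996, -0.004], [0.004, -0.005, -1.0]]
contact_force: [-1.4, 0.2, -1.9]
finger_gap: 34.3
grip_force: 20.5
```

Run:
```python
from h import *
plan((511,255.7,66.3,85.5))
im,d,p=shot('top');W=cloud(d,p);cream(im,W,p,55,130,(440,690,90,330),80,30)
cv2.imwrite('pics/top5.png',cv2.resize(im[130:270,110:290,::-1],(720,560),interpolation=cv2.INTER_CUBIC))
```

```text
t 16.9 at [512.5 249.5  88.4] yaw 84.9 gap 34.3 F [-1.4  0.2 -1.9] grip 20.5
-> (511, 255.7, 66.3, 85.5) [0.0019, 0.0061, 0.022] [-0.3, -0.3, -0.6] rows 1
n 435 px [164. 184.] centroid [603.3 241.3] encl [584.2 245.5] r 19.5 rgb [119.  98.  78.]
n 52 px [164. 225.] centroid [471.9 240. ] encl [473.6 239.4] r 10.4 rgb [60. 51. 48.]
n 40 px [156. 227.] centroid [464.4 265. ] encl [464.1 263.7] r 7.0 rgb [80. 76. 69.]
```

View pics/top5.png

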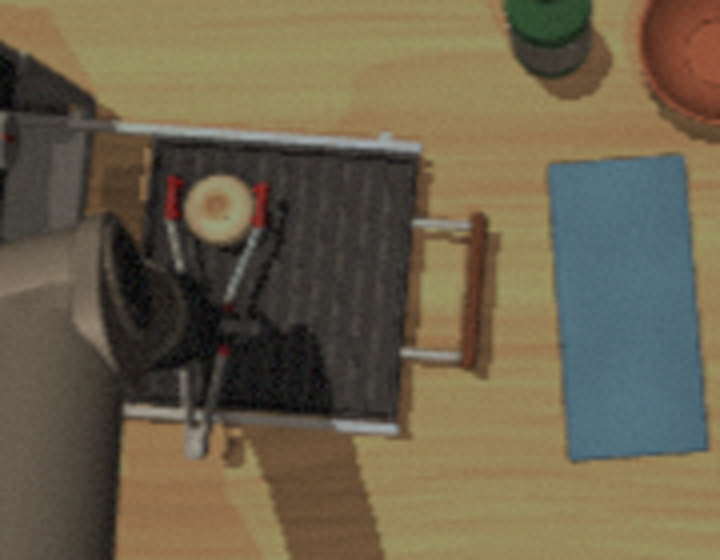

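Crop shows the cap held between the red tips at crop px (218,208), over the pan's far-left quarter.

{"fn": "arm_command", "kwargs": {
  "series": [0, 0, 0, 0, 0, 0, 0, 0, 0, 0, 0, 0]
}}

```text
t: 17.07
ee_pos: [515.1, 251.7, 92.1]
tool_rot: [[-0.996, 0.087, 0.001], [0.087, 0.996, 0.0], [-0.001, 0.001, -1.0]]
contact_force: [0.2, -0.3, -2.1]
finger_gap: 34.4
grip_force: 20.5
```

{"fn": "arm_command", "kwargs": {
  "series": [0.002, 0.002, 0.01, 0, 0, -0.5, 0.004, 0.003, 0.02, 0, 0, -0.5, 0.004, 0.003, 0.026, 0, 0, -0.5, 0.004, 0.003, 0.026, 0, 0, -0.5, 0.004, 0.003, 0.026, 0, 0, -0.5]
}}

```text
t: 17.48
ee_pos: [510.1, 255.8, 64.7]
tool_rot: [[-0.997, 0.077, -0.001], [0.077, 0.997, -0.0], [0.001, -0.0, -1.0]]
contact_force: [0.3, -0.4, -2.5]
finger_gap: 34.1
grip_force: 20.1
```

{"fn": "arm_command", "kwargs": {
  "series": [0, 0, 0, 0, 0, 0, 0, 0, 0, 0, 0, 0]
}}

```text
t: 17.65
ee_pos: [510.0, 255.4, 65.0]
tool_rot: [[-0.997, 0.077, -0.001], [0.077, 0.997, -0.0], [0.001, -0.0, -1.0]]
contact_force: [-0.7, 0.0, -1.7]
finger_gap: 34.2
grip_force: 20.1
```

{"fn": "arm_command", "kwargs": {
  "series": [0, 0, 0, 0, 0, 0, 0, 0, 0, 0, 0, 0, 0, 0, 0, 0, 0, 0, 0, 0, 0, 0, 0, 0],
  "fingers": 0.043,
  "newtons": 25
}}

```text
t: 17.98
ee_pos: [510.5, 255.7, 65.4]
tool_rot: [[-0.997, 0.077, 0.0], [0.077, 0.997, 0.0], [-0.0, 0.0, -1.0]]
contact_force: [0.4, -0.1, -2.1]
finger_gap: 42.8
grip_force: 4.9
```

{"fn": "arm_command", "kwargs": {
  "series": [0, 0, -0.01, 0, 0, 0, 0, 0, -0.03, 0, 0, 0, 0, 0, -0.055, 0, 0, 0, 0, 0, -0.075, 0, 0, 0, 0, 0, -0.075, 0, 0, 0]
}}

```text
t: 18.4
ee_pos: [513.6, 256.6, 145.3]
tool_rot: [[-0.997, 0.078, 0.007], [0.078, 0.997, 0.005], [-0.007, 0.005, -1.0]]
contact_force: [0.1, 0.1, -0.4]
finger_gap: 43.0
grip_force: 4.9
```

Run:
```python
from h import *
plan((490,45,150,43),(468,-178,90,0))
im,d,p=shot('top');W=cloud(d,p);print('pan');cream(im,W,p,55,95,(450,690,95,310),61,30);print('board');cream(im,W,p,24,62,(370,680,-440,-220),34)
```

```text
t 18.4 at [513.6 256.6 145.3] yaw 85.5 gap 43.0 F [ 0.1  0.1 -0.4] grip 4.9
-> (490, 45, 150, 43) [0.0071, -0.2128, -0.006] [0.5, 0.3, 42.5] rows 6
-> (468, -178, 90, 0) [-0.1481, -0.1682, 0.06] [0.0, 0.0, 43.0] rows 7
pan
n 193 px [163. 183.] centroid [611.3 251.4] encl [609.8 246.4] r 8.8 rgb [140. 126.  94.]
board
n 251 px [349. 192.] centroid [ 578.6 -377. ] encl [ 576.9 -376.1] r 9.4 rgb [138. 122.  92.]
n 253 px [321. 224.] centroid [ 468.4 -278.3] encl [ 468.6 -275.9] r 9.5 rgb [139. 124.  93.]
n 257 px [352. 233.] centroid [ 440.4 -382. ] encl [ 439.8 -383.3] r 9.3 rgb [138. 123.  92.]
```

{"fn": "arm_command", "kwargs": {
  "series": [0.001, -0.015, 0, 0, 0, 3, 0.002, -0.045, 0, 0, 0, 9, 0.003, -0.075, -0.002, 0, 0, 15, 0.004, -0.105, -0.003, 0, 0, 21, 0.005, -0.135, -0.004, 0, 0, 27, 0.006, -0.165, -0.005, 0, 0, 33, 0.007, -0.195, -0.006, 0, 0, 39, 0.007, -0.213, -0.006, 0, 0, 42.5]
}}

```text
t: 19.12
ee_pos: [485.4, 40.2, 145.8]
tool_rot: [[-0.677, 0.736, -0.002], [0.736, 0.677, -0.001], [0.0, -0.002, -1.0]]
contact_force: [-0.8, 0.5, -1.2]
finger_gap: 43.1
grip_force: 4.9
```

{"fn": "arm_command", "kwargs": {
  "series": [-0.01, -0.011, 0, 0, 0, 3, -0.03, -0.034, 0, 0, 0, 9, -0.05, -0.057, 0.005, 0, 0, 15, -0.07, -0.08, 0.015, 0, 0, 21, -0.09, -0.102, 0.025, 0, 0, 27, -0.11, -0.125, 0.04, 0, 0, 33, -0.13, -0.148, 0.05, 0, 0, 39, -0.148, -0.168, 0.06, 0, 0, 43]
}}

```text
t: 19.78
ee_pos: [465.2, -180.0, 85.0]
tool_rot: [[0.002, 1.0, -0.001], [1.0, -0.002, 0.0], [0.0, -0.001, -1.0]]
contact_force: [0.2, -0.0, -1.7]
finger_gap: 43.6
grip_force: 4.9
```

{"fn": "arm_command", "kwargs": {
  "series": [0, 0, 0, 0, 0, 0, 0, 0, 0, 0, 0, 0, 0, 0, 0, 0, 0, 0]
}}

```text
t: 20.03
ee_pos: [465.8, -178.0, 85.8]
tool_rot: [[-0.003, 1.0, -0.001], [1.0, 0.003, 0.001], [0.001, -0.001, -1.0]]
contact_force: [0.2, 0.6, -1.9]
finger_gap: 43.0
grip_force: 4.9
```

Run:
```python
from h import *
plan((468,-178,36.5,0))
```

```text
t 20.0 at [ 465.8 -178.    85.8] yaw 0.2 gap 43.0 F [ 0.2  0.6 -1.9] grip 4.9
-> (468, -178, 36.5, 0) [-0.0001, 0.0023, 0.0493] [-0.0, -0.1, 0.2] rows 2
```

{"fn": "arm_command", "kwargs": {
  "series": [0, 0.002, 0.02, 0, 0, 0, 0, 0.002, 0.038, 0, 0, 0, 0, 0.002, 0.049, 0, 0, 0, 0, 0.002, 0.049, 0, 0, 0, 0, 0.002, 0.049, 0, 0, 0]
}}

```text
t: 20.45
ee_pos: [467.5, -178.0, 37.2]
tool_rot: [[-0.003, 1.0, -0.001], [1.0, 0.003, 0.001], [0.001, -0.001, -1.0]]
contact_force: [0.4, -0.2, -0.8]
finger_gap: 43.0
grip_force: 4.9
```

{"fn": "arm_command", "kwargs": {
  "series": [0, 0, 0, 0, 0, 0, 0, 0, 0, 0, 0, 0, 0, 0, 0, 0, 0, 0, 0, 0, 0, 0, 0, 0, 0, 0, 0, 0, 0, 0, 0, 0, 0, 0, 0, 0],
  "fingers": 0.028,
  "newtons": 20
}}

```text
t: 20.95
ee_pos: [468.0, -179.1, 37.7]
tool_rot: [[-0.002, 1.0, 0.001], [1.0, 0.002, 0.0], [0.0, 0.001, -1.0]]
contact_force: [1.2, 1.3, -0.9]
finger_gap: 34.2
grip_force: 20.9
```

{"fn": "arm_command", "kwargs": {
  "series": [0, 0, -0.01, 0, 0, 0, 0, 0, -0.025, 0, 0, 0, 0, 0, -0.045, 0, 0, 0, 0, 0, -0.065, 0, 0, 0, 0, 0, -0.085, 0, 0, 0, 0, 0, -0.1, 0, 0, 0, 0, 0, -0.1, 0, 0, 0, 0, 0, -0.1, 0, 0, 0]
}}

```text
t: 21.62
ee_pos: [467.4, -179.1, 137.8]
tool_rot: [[-0.001, 1.0, 0.001], [1.0, 0.001, 0.0], [0.0, 0.001, -1.0]]
contact_force: [-0.3, -0.2, -0.9]
finger_gap: 34.6
grip_force: 20.8
```

Run:
```python
from h import *
plan((490,-10,140,43),(503.2,156,125,85.5))
```

```text
t 21.6 at [ 467.4 -179.1  137.8] yaw 0.1 gap 34.6 F [-0.3 -0.2 -0.9] grip 20.8
-> (490, -10, 140, 43) [0.1691, 0.0228, -0.0021] [0.1, 0.0, -42.9] rows 6
-> (503.2, 156, 125, 85.5) [0.1124, 0.1229, 0.015] [0.0, 0.0, -42.5] rows 6
```

{"fn": "arm_command", "kwargs": {
  "series": [0.012, 0.002, 0, 0, 0, -3, 0.035, 0.005, 0, 0, 0, -9, 0.06, 0.008, 0, 0, 0, -15, 0.085, 0.011, 0, 0, 0, -21, 0.11, 0.015, 0, 0, 0, -27, 0.135, 0.018, 0, 0, 0, -33, 0.16, 0.021, -0.002, 0, 0, -39, 0.169, 0.023, -0.002, 0, 0, -43]
}}

```text
t: 22.28
ee_pos: [489.3, -4.6, 138.0]
tool_rot: [[-0.692, 0.722, -0.003], [0.722, 0.692, 0.002], [0.004, -0.001, -1.0]]
contact_force: [-0.6, -0.1, -1.3]
finger_gap: 34.3
grip_force: 20.8
```

{"fn": "arm_command", "kwargs": {
  "series": [0.008, 0.008, 0, 0, 0, -3, 0.025, 0.025, 0, 0, 0, -9, 0.04, 0.043, 0, 0, 0, -15, 0.057, 0.06, 0.002, 0, 0, -21, 0.075, 0.08, 0.005, 0, 0, -27, 0.09, 0.098, 0.01, 0, 0, -33, 0.105, 0.115, 0.015, 0, 0, -39, 0.112, 0.123, 0.015, 0, 0, -42.5]
}}

```text
t: 22.95
ee_pos: [501.7, 159.4, 122.3]
tool_rot: [[-0.998, 0.068, -0.004], [0.068, 0.998, -0.0], [0.004, -0.0, -1.0]]
contact_force: [-0.7, -0.6, -1.7]
finger_gap: 34.3
grip_force: 20.8
```

{"fn": "arm_command", "kwargs": {
  "series": [0, 0, 0, 0, 0, 0, 0, 0, 0, 0, 0, 0, 0, 0, 0, 0, 0, 0]
}}

```text
t: 23.2
ee_pos: [503.0, 154.0, 123.9]
tool_rot: [[-0.997, 0.08, -0.001], [0.08, 0.997, -0.001], [0.001, -0.002, -1.0]]
contact_force: [-0.4, -0.3, -2.5]
finger_gap: 34.6
grip_force: 20.8
```

Run:
```python
from h import *
plan((503.2,156,65.5,85.5))
im,d,p=shot('top');W=cloud(d,p);print('pan');cream(im,W,p,52,140,(440,690,95,310),61,30);print('board');cream(im,W,p,24,62,(370,680,-440,-220),34)
```

```text
t 23.2 at [503.  154.  123.9] yaw 85.4 gap 34.6 F [-0.4 -0.3 -2.5] grip 20.8
-> (503.2, 156, 65.5, 85.5) [-0.0001, 0.0021, 0.0584] [-0.1, -0.1, -0.1] rows 2
pan
n 216 px [164. 182.] centroid [613.4 246.2] encl [610.7 244.8] r 9.0 rgb [135. 115.  86.]
n 412 px [192. 185.] centroid [603.7 153.7] encl [586.9 158. ] r 18.7 rgb [122. 101.  80.]
n 33 px [208. 223.] centroid [477.3  98.6] encl [479.4  98.7] r 11.0 rgb [26. 25. 25.]
n 61 px [188. 228.] centroid [458.9 163.8] encl [465.1 163.1] r 9.3 rgb [74. 70. 64.]
board
n 250 px [349. 192.] centroid [ 579.1 -377. ] encl [ 578.6 -377.1] r 8.9 rgb [137. 123.  92.]
n 254 px [351. 232.] centroid [ 440.5 -381.8] encl [ 440.5 -381.9] r 8.9 rgb [138. 123.  92.]
```

{"fn": "arm_command", "kwargs": {
  "series": [0, 0.001, 0.015, 0, 0, 0, 0, 0.002, 0.035, 0, 0, 0, 0, 0.002, 0.05, 0, 0, 0, 0, 0.002, 0.058, 0, 0, 0, 0, 0.002, 0.058, 0, 0, 0, 0, 0.002, 0.058, 0, 0, 0]
}}

```text
t: 23.75
ee_pos: [503.9, 156.9, 66.5]
tool_rot: [[-0.997, 0.079, 0.0], [0.079, 0.997, -0.0], [-0.0, -0.0, -1.0]]
contact_force: [-0.2, 0.3, -1.9]
finger_gap: 34.5
grip_force: 20.1
```

{"fn": "arm_command", "kwargs": {
  "series": [0, 0, 0, 0, 0, 0, 0, 0, 0, 0, 0, 0, 0, 0, 0, 0, 0, 0, 0, 0, 0, 0, 0, 0],
  "fingers": 0.043,
  "newtons": 25
}}

```text
t: 24.08
ee_pos: [504.1, 158.0, 66.9]
tool_rot: [[-0.997, 0.077, 0.001], [0.077, 0.997, 0.001], [-0.001, 0.001, -1.0]]
contact_force: [0.6, -0.3, -1.0]
finger_gap: 42.7
grip_force: 4.9
```

{"fn": "arm_command", "kwargs": {
  "series": [0, 0, -0.01, 0, 0, 0, 0, 0, -0.03, 0, 0, 0, 0, 0, -0.055, 0, 0, 0, 0, 0, -0.08, 0, 0, 0, 0, 0, -0.08, 0, 0, 0, 0, 0, -0.08, 0, 0, 0]
}}

```text
t: 24.58
ee_pos: [504.9, 158.2, 148.3]
tool_rot: [[-0.997, 0.077, 0.004], [0.077, 0.997, 0.002], [-0.003, 0.003, -1.0]]
contact_force: [-0.3, 0.4, -0.8]
finger_gap: 43.1
grip_force: 4.9
```

Run:
```python
from h import *
plan((540,-65,150,43),(578.7,-277,95,0))
im,d,p=shot('top');W=cloud(d,p);print('pan');cream(im,W,p,55,95,(440,690,95,310),61,30);print('board');cream(im,W,p,24,62,(370,680,-440,-220),34)
```

```text
t 24.6 at [504.9 158.2 148.3] yaw 85.6 gap 43.1 F [-0.3  0.4 -0.8] grip 4.9
-> (540, -65, 150, 43) [-0.0523, -0.2198, -0.0021] [0.2, 0.1, 42.6] rows 6
-> (578.7, -277, 95, 0) [-0.1814, -0.1163, 0.055] [0.0, 0.0, 43.0] rows 7
pan
n 171 px [163. 181.] centroid [617.4 248.3] encl [610.6 245.7] r 8.8 rgb [136. 114.  85.]
n 231 px [193. 184.] centroid [605.5 149.7] encl [604.8 147.8] r 8.9 rgb [138. 124.  93.]
board
n 250 px [349. 192.] centroid [ 579.  -376.9] encl [ 578.6 -377.1] r 8.9 rgb [137. 122.  92.]
n 258 px [352. 232.] centroid [ 440.8 -382.1] encl [ 440.9 -380.8] r 9.9 rgb [138. 122.  92.]
```

{"fn": "arm_command", "kwargs": {
  "series": [-0.004, -0.015, 0, 0, 0, 3, -0.012, -0.045, 0, 0, 0, 9, -0.018, -0.075, 0, 0, 0, 15, -0.025, -0.105, 0, 0, 0, 21, -0.033, -0.138, 0, 0, 0, 27, -0.04, -0.17, 0, 0, 0, 33, -0.048, -0.2, -0.002, 0, 0, 39, -0.052, -0.22, -0.002, 0, 0, 42.6]
}}

```text
t: 25.3
ee_pos: [537.5, -70.6, 147.7]
tool_rot: [[-0.674, 0.739, -0.001], [0.739, 0.674, -0.003], [-0.001, -0.003, -1.0]]
contact_force: [0.7, 0.1, -1.1]
finger_gap: 43.3
grip_force: 4.9
```

{"fn": "arm_command", "kwargs": {
  "series": [-0.012, -0.008, 0, 0, 0, 3, -0.036, -0.022, 0, 0, 0, 9, -0.06, -0.038, 0.005, 0, 0, 15, -0.085, -0.054, 0.015, 0, 0, 21, -0.11, -0.07, 0.025, 0, 0, 27, -0.135, -0.086, 0.035, 0, 0, 33, -0.16, -0.102, 0.05, 0, 0, 39, -0.181, -0.116, 0.055, 0, 0, 43]
}}

```text
t: 25.97
ee_pos: [575.4, -278.0, 89.9]
tool_rot: [[0.007, 1.0, -0.005], [1.0, -0.007, 0.002], [0.002, -0.005, -1.0]]
contact_force: [-0.1, 0.4, -1.9]
finger_gap: 43.3
grip_force: 4.9
```

{"fn": "arm_command", "kwargs": {
  "series": [0, 0, 0, 0, 0, 0, 0, 0, 0, 0, 0, 0, 0, 0, 0, 0, 0, 0]
}}

```text
t: 26.22
ee_pos: [576.6, -276.1, 92.3]
tool_rot: [[0.0, 1.0, -0.002], [1.0, -0.0, 0.002], [0.002, -0.002, -1.0]]
contact_force: [0.5, 0.2, -1.1]
finger_gap: 43.3
grip_force: 4.9
```

Run:
```python
from h import *
plan((578.7,-277,37,0))
im,d,p=shot('top');W=cloud(d,p);cream(im,W,p,24,62,(370,680,-440,-220),34)
```

```text
t 26.2 at [ 576.6 -276.1   92.3] yaw -0.0 gap 43.3 F [ 0.5  0.2 -1.1] grip 4.9
-> (578.7, -277, 37, 0) [-0.001, 0.0021, 0.0553] [-0.1, -0.1, -0.0] rows 2
n 253 px [351. 233.] centroid [ 440.5 -381.8] encl [ 440.1 -382.3] r 9.0 rgb [143. 128.  96.]
```

{"fn": "arm_command", "kwargs": {
  "series": [-0.001, 0.002, 0.02, 0, 0, 0, -0.001, 0.002, 0.04, 0, 0, 0, -0.001, 0.002, 0.055, 0, 0, 0, -0.001, 0.002, 0.055, 0, 0, 0, -0.001, 0.002, 0.055, 0, 0, 0]
}}

```text
t: 26.68
ee_pos: [578.8, -276.7, 37.7]
tool_rot: [[-0.001, 1.0, -0.001], [1.0, 0.001, 0.001], [0.001, -0.001, -1.0]]
contact_force: [-0.1, -0.3, -1.2]
finger_gap: 43.0
grip_force: 4.9
```

{"fn": "arm_command", "kwargs": {
  "series": [0, 0, 0, 0, 0, 0, 0, 0, 0, 0, 0, 0, 0, 0, 0, 0, 0, 0, 0, 0, 0, 0, 0, 0, 0, 0, 0, 0, 0, 0, 0, 0, 0, 0, 0, 0],
  "fingers": 0.028,
  "newtons": 20
}}

```text
t: 27.18
ee_pos: [579.6, -278.3, 38.8]
tool_rot: [[0.0, 1.0, 0.001], [1.0, -0.0, -0.0], [-0.0, 0.001, -1.0]]
contact_force: [0.1, 0.5, -0.1]
finger_gap: 34.2
grip_force: 20.1
```

{"fn": "arm_command", "kwargs": {
  "series": [0, 0, -0.01, 0, 0, 0, 0, 0, -0.025, 0, 0, 0, 0, 0, -0.045, 0, 0, 0, 0, 0, -0.065, 0, 0, 0, 0, 0, -0.085, 0, 0, 0, 0, 0, -0.1, 0, 0, 0, 0, 0, -0.1, 0, 0, 0, 0, 0, -0.1, 0, 0, 0]
}}

```text
t: 27.85
ee_pos: [579.3, -278.4, 139.4]
tool_rot: [[0.001, 1.0, 0.002], [1.0, -0.001, -0.0], [-0.0, 0.002, -1.0]]
contact_force: [-0.7, 0.5, -1.7]
finger_gap: 34.7
grip_force: 20.3
```

Run:
```python
from h import *
plan((520,-90,150,22),(450,100,150,55),(411.3,263.5,125,85.5))
```

```text
t 27.9 at [ 579.3 -278.4  139.4] yaw -0.0 gap 34.7 F [-0.7  0.5 -1.7] grip 20.3
-> (520, -90, 150, 22) [0.1884, -0.0594, -0.0108] [0.1, 0.0, -22.0] rows 5
-> (450, 100, 150, 55) [0.2024, 0.0063, 0.0] [0.0, 0.0, -33.0] rows 5
-> (411.3, 263.5, 125, 85.5) [0.1255, 0.1117, 0.025] [0.0, 0.0, -30.5] rows 5
```

{"fn": "arm_command", "kwargs": {
  "series": [0.015, -0.004, 0, 0, 0, -2, 0.045, -0.014, -0.002, 0, 0, -5, 0.075, -0.024, -0.004, 0, 0, -9, 0.105, -0.033, -0.006, 0, 0, -13, 0.135, -0.043, -0.008, 0, 0, -17, 0.165, -0.052, -0.01, 0, 0, -20, 0.188, -0.059, -0.011, 0, 0, -22]
}}

```text
t: 28.43
ee_pos: [518.1, -86.9, 147.9]
tool_rot: [[-0.378, 0.926, -0.003], [0.926, 0.378, 0.002], [0.003, -0.002, -1.0]]
contact_force: [0.8, 0.7, -2.1]
finger_gap: 34.8
grip_force: 20.4
```

{"fn": "arm_command", "kwargs": {
  "series": [0.025, 0.001, 0, 0, 0, -4, 0.055, 0.002, 0, 0, 0, -9, 0.085, 0.003, 0, 0, 0, -14, 0.115, 0.004, 0, 0, 0, -19, 0.145, 0.005, 0, 0, 0, -24, 0.175, 0.006, 0, 0, 0, -29, 0.202, 0.006, 0, 0, 0, -33]
}}

```text
t: 29.02
ee_pos: [448.1, 101.2, 148.3]
tool_rot: [[-0.822, 0.57, -0.002], [0.57, 0.822, -0.0], [0.002, -0.001, -1.0]]
contact_force: [0.5, -0.3, -1.9]
finger_gap: 34.3
grip_force: 20.4
```

{"fn": "arm_command", "kwargs": {
  "series": [0.018, 0.016, 0, 0, 0, -4, 0.036, 0.032, 0, 0, 0, -9, 0.056, 0.05, 0.005, 0, 0, -14, 0.076, 0.068, 0.01, 0, 0, -19, 0.096, 0.086, 0.015, 0, 0, -24, 0.116, 0.102, 0.02, 0, 0, -29, 0.125, 0.112, 0.025, 0, 0, -30.5, 0.125, 0.112, 0.025, 0, 0, -30.5]
}}

```text
t: 29.68
ee_pos: [410.0, 265.7, 122.6]
tool_rot: [[-0.997, 0.074, -0.002], [0.074, 0.997, -0.001], [0.002, -0.001, -1.0]]
contact_force: [0.7, 0.2, -3.0]
finger_gap: 34.3
grip_force: 20.4
```

{"fn": "arm_command", "kwargs": {
  "series": [0, 0, 0, 0, 0, 0, 0, 0, 0, 0, 0, 0, 0, 0, 0, 0, 0, 0]
}}

```text
t: 29.93
ee_pos: [412.7, 261.0, 124.4]
tool_rot: [[-0.997, 0.083, 0.0], [0.083, 0.997, -0.001], [-0.0, -0.001, -1.0]]
contact_force: [0.2, 0.6, -2.3]
finger_gap: 34.8
grip_force: 20.4
```

Run:
```python
from h import *
plan((411.3,263.5,65.5,85.5))
im,d,p=shot('top');W=cloud(d,p);print('pan');cream(im,W,p,52,140,(440,690,95,310),61,30);print('board');cream(im,W,p,24,62,(370,680,-440,-220),34)
```

```text
t 29.9 at [412.7 261.  124.4] yaw 85.3 gap 34.8 F [ 0.2  0.6 -2.3] grip 20.4
-> (411.3, 263.5, 65.5, 85.5) [0.0016, 0.0024, 0.0589] [-0.0, 0.0, -0.2] rows 2
pan
n 44 px [155. 164.] centroid [674.  278.1] encl [668.5 272.7] r 9.6 rgb [78. 74. 68.]
n 256 px [164. 183.] centroid [609.6 245.1] encl [610.2 245. ] r 9.0 rgb [138. 124.  94.]
n 252 px [194. 184.] centroid [605.1 147.4] encl [604.8 146.9] r 9.0 rgb [140. 126.  95.]
n 469 px [157. 215.] centroid [504.4 268.8] encl [494.5 267.9] r 17.7 rgb [118.  99.  79.]
board
n 257 px [352. 233.] centroid [ 440.4 -381.9] encl [ 438.8 -383.5] r 9.5 rgb [139. 124.  93.]
```

{"fn": "arm_command", "kwargs": {
  "series": [0.001, 0.001, 0.015, 0, 0, 0, 0.001, 0.002, 0.035, 0, 0, 0, 0.001, 0.002, 0.05, 0, 0, 0, 0.001, 0.002, 0.058, 0, 0, 0, 0.001, 0.002, 0.058, 0, 0, 0, 0.001, 0.002, 0.058, 0, 0, 0]
}}

```text
t: 30.48
ee_pos: [411.7, 264.4, 66.6]
tool_rot: [[-0.997, 0.08, 0.0], [0.08, 0.997, -0.0], [-0.0, -0.0, -1.0]]
contact_force: [0.2, -1.1, -1.6]
finger_gap: 34.6
grip_force: 20.1
```

{"fn": "arm_command", "kwargs": {
  "series": [0, 0, 0, 0, 0, 0, 0, 0, 0, 0, 0, 0, 0, 0, 0, 0, 0, 0, 0, 0, 0, 0, 0, 0],
  "fingers": 0.043,
  "newtons": 25
}}

```text
t: 30.82
ee_pos: [411.6, 265.4, 66.9]
tool_rot: [[-0.997, 0.079, 0.001], [0.079, 0.997, 0.001], [-0.001, 0.001, -1.0]]
contact_force: [-1.6, -0.5, -1.4]
finger_gap: 43.1
grip_force: 4.9
```

{"fn": "arm_command", "kwargs": {
  "series": [0, 0, -0.01, 0, 0, 0, 0, 0, -0.03, 0, 0, 0, 0, 0, -0.055, 0, 0, 0, 0, 0, -0.08, 0, 0, 0, 0, 0, -0.08, 0, 0, 0, 0, 0, -0.08, 0, 0, 0]
}}

```text
t: 31.32
ee_pos: [412.2, 265.8, 148.2]
tool_rot: [[-0.997, 0.079, 0.003], [0.079, 0.997, 0.003], [-0.002, 0.004, -1.0]]
contact_force: [0.0, 0.0, -1.2]
finger_gap: 43.0
grip_force: 4.9
```

Run:
```python
from h import *
im,d,p=shot('top');W=cloud(d,p);print('pan');cream(im,W,p,52,95,(440,690,95,310),61,30);print('board');cream(im,W,p,24,62,(370,680,-440,-220),34)
plan((430,100,150,65),(435,-90,150,33),(440.5,-282,95,0))
```

```text
pan
n 31 px [195. 167.] centroid [664.7 143.9] encl [664.  144.9] r 6.8 rgb [88. 88. 86.]
n 254 px [164. 183.] centroid [609.8 245.2] encl [610.2 245. ] r 9.0 rgb [139. 125.  94.]
n 253 px [194. 184.] centroid [605.  147.1] encl [604.8 146.9] r 9.0 rgb [139. 126.  94.]
n 187 px [159. 212.] centroid [512.8 260.9] encl [512.1 254.7] r 9.0 rgb [142. 127.  95.]
board
n 254 px [352. 232.] centroid [ 440.8 -382.1] encl [ 442.4 -383.4] r 9.5 rgb [139. 124.  93.]
t 31.4 at [411.1 265.3 146.9] yaw 85.5 gap 43.2 F [-0.7 -0.4 -1.2] grip 4.9
-> (430, 100, 150, 65) [-0.0318, -0.1633, -0.0033] [0.1, 0.0, 20.5] rows 4
-> (435, -90, 150, 33) [-0.0848, -0.1701, 0.0] [0.0, 0.0, 32.0] rows 5
-> (440.5, -282, 95, 0) [-0.164, -0.1, 0.055] [0.0, 0.0, 33.0] rows 5
```

{"fn": "arm_command", "kwargs": {
  "series": [-0.003, -0.015, 0, 0, 0, 2, -0.009, -0.045, 0, 0, 0, 6, -0.015, -0.075, 0, 0, 0, 10, -0.021, -0.105, 0, 0, 0, 14, -0.027, -0.135, -0.003, 0, 0, 18, -0.032, -0.163, -0.003, 0, 0, 20.5]
}}

```text
t: 31.87
ee_pos: [429.2, 96.9, 148.5]
tool_rot: [[-0.904, 0.428, -0.002], [0.428, 0.904, -0.001], [0.001, -0.002, -1.0]]
contact_force: [1.1, 0.1, -0.2]
finger_gap: 43.3
grip_force: 4.9
```

{"fn": "arm_command", "kwargs": {
  "series": [-0.013, -0.025, 0, 0, 0, 5, -0.027, -0.053, 0, 0, 0, 10, -0.04, -0.08, 0, 0, 0, 15, -0.053, -0.107, 0, 0, 0, 20, -0.066, -0.134, 0, 0, 0, 25, -0.08, -0.158, 0, 0, 0, 30, -0.085, -0.17, 0, 0, 0, 32]
}}

```text
t: 32.45
ee_pos: [433.7, -94.5, 148.7]
tool_rot: [[-0.536, 0.844, -0.001], [0.844, 0.536, -0.002], [-0.001, -0.002, -1.0]]
contact_force: [0.5, -1.0, -1.1]
finger_gap: 42.8
grip_force: 4.9
```

{"fn": "arm_command", "kwargs": {
  "series": [-0.025, -0.015, 0.005, 0, 0, 5, -0.05, -0.03, 0.015, 0, 0, 10, -0.075, -0.045, 0.025, 0, 0, 15, -0.1, -0.06, 0.035, 0, 0, 20, -0.125, -0.075, 0.045, 0, 0, 25, -0.15, -0.09, 0.055, 0, 0, 30, -0.164, -0.1, 0.055, 0, 0, 33, -0.164, -0.1, 0.055, 0, 0, 33]
}}

```text
t: 33.12
ee_pos: [437.4, -287.0, 93.3]
tool_rot: [[0.01, 1.0, -0.004], [1.0, -0.01, -0.004], [-0.004, -0.004, -1.0]]
contact_force: [-0.5, 0.7, -0.4]
finger_gap: 43.1
grip_force: 4.9
```

{"fn": "arm_command", "kwargs": {
  "series": [0, 0, 0, 0, 0, 0, 0, 0, 0, 0, 0, 0, 0, 0, 0, 0, 0, 0]
}}

```text
t: 33.37
ee_pos: [440.5, -280.5, 93.9]
tool_rot: [[-0.001, 1.0, -0.001], [1.0, 0.001, 0.002], [0.002, -0.001, -1.0]]
contact_force: [-0.1, 0.5, -1.0]
finger_gap: 43.1
grip_force: 4.9
```

Run:
```python
from h import *
plan((440.5,-282,37,0))
im,d,p=shot('top');W=cloud(d,p);cream(im,W,p,24,62,(370,680,-440,-220),34)
```

```text
t 33.4 at [ 440.5 -280.5   93.9] yaw 0.1 gap 43.1 F [-0.1  0.5 -1. ] grip 4.9
-> (440.5, -282, 37, 0) [-0.0016, 0.0001, 0.0568] [-0.0, -0.1, 0.1] rows 2
```

{"fn": "arm_command", "kwargs": {
  "series": [-0.001, 0, 0.02, 0, 0, 0, -0.001, 0, 0.04, 0, 0, 0, -0.001, 0, 0.057, 0, 0, 0, -0.001, 0, 0.057, 0, 0, 0, -0.001, 0, 0.057, 0, 0, 0]
}}

```text
t: 33.83
ee_pos: [440.5, -281.9, 37.1]
tool_rot: [[-0.001, 1.0, -0.001], [1.0, 0.001, 0.001], [0.001, -0.001, -1.0]]
contact_force: [-0.9, -1.6, -1.2]
finger_gap: 42.8
grip_force: 4.9
```

{"fn": "arm_command", "kwargs": {
  "series": [0, 0, 0, 0, 0, 0, 0, 0, 0, 0, 0, 0, 0, 0, 0, 0, 0, 0, 0, 0, 0, 0, 0, 0, 0, 0, 0, 0, 0, 0, 0, 0, 0, 0, 0, 0],
  "fingers": 0.028,
  "newtons": 20
}}

```text
t: 34.33
ee_pos: [441.3, -283.1, 37.7]
tool_rot: [[0.0, 1.0, 0.001], [1.0, -0.0, -0.0], [-0.0, 0.001, -1.0]]
contact_force: [0.7, 0.2, -0.3]
finger_gap: 34.4
grip_force: 20.0
```

{"fn": "arm_command", "kwargs": {
  "series": [0, 0, -0.01, 0, 0, 0, 0, 0, -0.025, 0, 0, 0, 0, 0, -0.045, 0, 0, 0, 0, 0, -0.065, 0, 0, 0, 0, 0, -0.085, 0, 0, 0, 0, 0, -0.11, 0, 0, 0, 0, 0, -0.11, 0, 0, 0, 0, 0, -0.11, 0, 0, 0]
}}

```text
t: 35.0
ee_pos: [441.1, -283.4, 148.5]
tool_rot: [[0.001, 1.0, 0.002], [1.0, -0.001, -0.0], [-0.0, 0.002, -1.0]]
contact_force: [-0.1, 0.6, -2.8]
finger_gap: 34.4
grip_force: 20.3
```

Run:
```python
from h import *
im,d,p=shot('top');W=cloud(d,p);print('pan');cream(im,W,p,52,95,(440,690,95,310),61,30);print('board');cream(im,W,p,24,62,(370,680,-440,-220),34)
plan((435,-110,150,33),(420,40,150,65),(403.5,163.8,125,85.5))
```

```text
pan
n 31 px [147. 178.] centroid [626.5 304.6] encl [623.  303.6] r 10.5 rgb [66. 58. 47.]
n 254 px [164. 183.] centroid [609.7 245. ] encl [610.6 243.9] r 9.3 rgb [137. 123.  93.]
n 252 px [194. 184.] centroid [605.  147.4] encl [604.8 147.8] r 8.9 rgb [139. 125.  94.]
n 260 px [161. 213.] centroid [511.4 253.9] encl [510.3 254.5] r 9.4 rgb [137. 124.  93.]
board
t 35.0 at [ 440.4 -282.6  147.3] yaw -0.0 gap 34.2 F [-0.6  0.3 -2.6] grip 20.3
-> (435, -110, 150, 33) [0.1726, -0.0055, -0.0026] [0.0, -0.0, -33.0] rows 5
-> (420, 40, 150, 65) [0.134, 0.0691, 0.0] [0.0, 0.0, -32.0] rows 5
-> (403.5, 163.8, 125, 85.5) [0.0673, 0.1052, 0.025] [0.0, 0.0, -20.5] rows 4
```

{"fn": "arm_command", "kwargs": {
  "series": [0.015, -0.001, 0, 0, 0, -4, 0.04, -0.002, 0, 0, 0, -9, 0.065, -0.003, 0, 0, 0, -14, 0.09, -0.004, 0, 0, 0, -19, 0.12, -0.005, -0.002, 0, 0, -24, 0.15, -0.005, -0.003, 0, 0, -29, 0.173, -0.005, -0.003, 0, 0, -33]
}}

```text
t: 35.63
ee_pos: [434.2, -107.3, 149.1]
tool_rot: [[-0.549, 0.836, -0.003], [0.836, 0.549, 0.001], [0.003, -0.002, -1.0]]
contact_force: [-0.3, -0.2, -1.5]
finger_gap: 34.4
grip_force: 20.4
```

{"fn": "arm_command", "kwargs": {
  "series": [0.02, 0.01, 0, 0, 0, -5, 0.043, 0.022, 0, 0, 0, -10, 0.065, 0.033, 0, 0, 0, -15, 0.087, 0.045, 0, 0, 0, -20, 0.11, 0.057, 0, 0, 0, -25, 0.125, 0.064, 0, 0, 0, -30, 0.134, 0.069, 0, 0, 0, -32]
}}

```text
t: 36.22
ee_pos: [419.0, 42.0, 149.2]
tool_rot: [[-0.909, 0.418, -0.003], [0.418, 0.909, 0.0], [0.003, -0.001, -1.0]]
contact_force: [0.3, 0.0, -1.5]
finger_gap: 34.3
grip_force: 20.4
```

{"fn": "arm_command", "kwargs": {
  "series": [0.014, 0.021, 0, 0, 0, -4, 0.028, 0.042, 0.005, 0, 0, -8, 0.042, 0.064, 0.01, 0, 0, -12, 0.056, 0.086, 0.02, 0, 0, -17, 0.067, 0.105, 0.025, 0, 0, -20.5, 0.067, 0.105, 0.025, 0, 0, -20.5]
}}

```text
t: 36.72
ee_pos: [402.8, 167.0, 123.7]
tool_rot: [[-0.997, 0.072, -0.002], [0.072, 0.997, -0.001], [0.002, -0.001, -1.0]]
contact_force: [0.5, 1.0, -2.1]
finger_gap: 34.5
grip_force: 20.5
```

{"fn": "arm_command", "kwargs": {
  "series": [0, 0, 0, 0, 0, 0, 0, 0, 0, 0, 0, 0, 0, 0, 0, 0, 0, 0]
}}

```text
t: 36.97
ee_pos: [404.5, 161.8, 125.2]
tool_rot: [[-0.997, 0.082, -0.0], [0.082, 0.997, -0.001], [0.0, -0.001, -1.0]]
contact_force: [0.5, 1.0, -2.6]
finger_gap: 34.4
grip_force: 20.5
```

Run:
```python
from h import *
plan((403.5,163.8,66.5,85.5))
im,d,p=shot('top');W=cloud(d,p);cream(im,W,p,52,140,(440,690,95,310),61,30)
```

```text
t 37.0 at [404.5 161.8 125.2] yaw 85.3 gap 34.4 F [ 0.5  1.  -2.6] grip 20.5
-> (403.5, 163.8, 66.5, 85.5) [0.0012, 0.002, 0.0587] [-0.0, -0.0, -0.2] rows 2
n 253 px [164. 183.] centroid [609.6 245. ] encl [610.2 245. ] r 9.0 rgb [137. 123.  93.]
n 253 px [194. 184.] centroid [605.  147.3] encl [604.8 146.9] r 9.0 rgb [139. 125.  94.]
n 260 px [161. 213.] centroid [511.7 253.6] encl [511.7 253.7] r 9.1 rgb [130. 111.  84.]
n 392 px [188. 217.] centroid [496.1 164.5] encl [486.5 166.6] r 18.1 rgb [121. 105.  84.]
```

{"fn": "arm_command", "kwargs": {
  "series": [0.001, 0, 0.015, 0, 0, 0, 0.001, 0, 0.035, 0, 0, 0, 0.001, 0, 0.05, 0, 0, 0, 0.001, 0, 0.059, 0, 0, 0, 0.001, 0, 0.059, 0, 0, 0, 0.001, 0, 0.059, 0, 0, 0]
}}

```text
t: 37.52
ee_pos: [403.7, 163.0, 66.5]
tool_rot: [[-0.997, 0.08, 0.0], [0.08, 0.997, -0.0], [-0.0, -0.0, -1.0]]
contact_force: [0.4, 0.0, -1.8]
finger_gap: 34.2
grip_force: 20.1
```

{"fn": "arm_command", "kwargs": {
  "series": [0, 0, 0, 0, 0, 0, 0, 0, 0, 0, 0, 0, 0, 0, 0, 0, 0, 0, 0, 0, 0, 0, 0, 0],
  "fingers": 0.043,
  "newtons": 25
}}

```text
t: 37.85
ee_pos: [403.9, 163.9, 66.9]
tool_rot: [[-0.997, 0.079, 0.001], [0.079, 0.997, 0.001], [-0.001, 0.001, -1.0]]
contact_force: [-0.6, -0.4, -1.9]
finger_gap: 43.0
grip_force: 4.9
```

{"fn": "arm_command", "kwargs": {
  "series": [0, 0, -0.01, 0, 0, 0, 0, 0, -0.03, 0, 0, 0, 0, 0, -0.055, 0, 0, 0, 0, 0, -0.08, 0, 0, 0, 0, 0, -0.08, 0, 0, 0, 0, 0, -0.08, 0, 0, 0]
}}

```text
t: 38.35
ee_pos: [404.4, 164.3, 147.8]
tool_rot: [[-0.997, 0.079, 0.003], [0.079, 0.997, 0.003], [-0.002, 0.004, -1.0]]
contact_force: [-0.5, 0.1, -1.8]
finger_gap: 43.0
grip_force: 4.9
```

Run:
```python
from h import *
plan((450,20,150,91.6),(519,-101.5,100,92.5))
im,d,p=shot('top');W=cloud(d,p);cream(im,W,p,52,95,(440,690,95,310),61,30);print('board');cream(im,W,p,24,62,(370,680,-440,-220),34)
cv2.imwrite('pics/top6.png',cv2.resize(im[110:280,90:340,::-1],(800,544),interpolation=cv2.INTER_CUBIC))
```

```text
t 38.4 at [404.4 164.3 147.8] yaw 85.5 gap 43.0 F [-0.5  0.1 -1.8] grip 4.9
-> (450, 20, 150, 91.6) [-0.0568, -0.1403, -0.0025] [0.2, 0.1, -6.1] rows 4
-> (519, -101.5, 100, 92.5) [-0.0656, -0.1234, 0.05] [0.0, 0.0, -0.9] rows 4
n 255 px [164. 183.] centroid [609.7 245.2] encl [610.2 245. ] r 9.0 rgb [137. 124.  93.]
n 255 px [194. 184.] centroid [604.9 147.3] encl [604.8 146.9] r 9.0 rgb [138. 124.  93.]
n 253 px [161. 213.] centroid [511.5 254.4] encl [511.6 253.9] r 9.0 rgb [132. 112.  84.]
n 232 px [191. 215.] centroid [503.6 155.6] encl [503.5 153.5] r 9.0 rgb [140. 125.  94.]
board
```

View pics/top6.png

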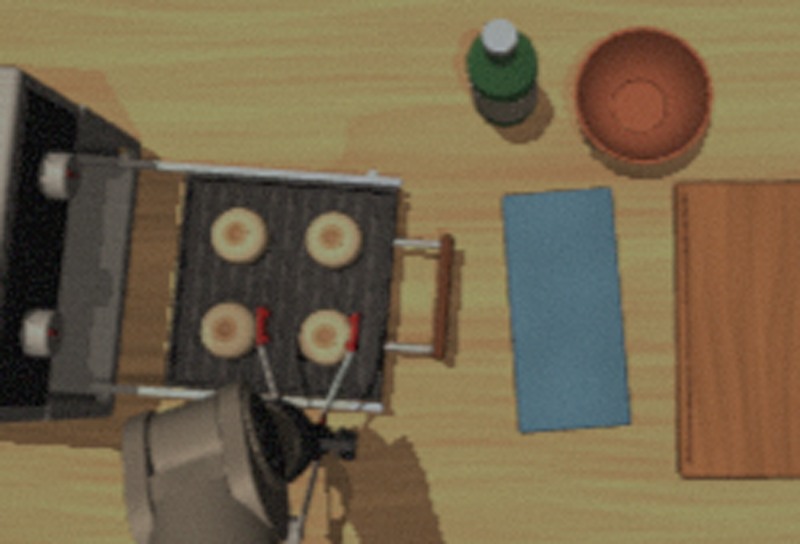

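Crop shows all four caps dome up in the pan, at crop px (238,236), (333,240), (228,330) and (327,336), with the tongs held clear above. The board is empty, and the bottle and bowl are in place.

Run:
```python
from h import *
im,d,p=shot('top');hsv=cv2.cvtColor(im,cv2.COLOR_RGB2HSV).astype(int)
b=((hsv[...,0]>90)&(hsv[...,0]<115)&(hsv[...,1]>70)).astype(np.uint8);b[:,:230]=0;b[:,300:]=0
c=max(cv2.findContours(b,0,1)[0],key=cv2.contourArea)[:,0].astype(float)
P=np.array([onplane(q,10,p)[:2] for q in c],np.float32);print(cv2.minAreaRect(P),P.mean(0))
plan((450,20,150,94),(521,-97,100,94))
```

```text
((533.852294921875, -96.380859375), (254.07205200195312, 115.75801086425781), 3.823115110397339) [531.89166 -96.81307]
t 38.5 at [402.7 163.4 145.9] yaw 85.5 gap 43.1 F [-0.6 -0.  -0.8] grip 4.9
-> (450, 20, 150, 94) [-0.0584, -0.1392, -0.0041] [-0.0, -0.1, -8.5] rows 4
-> (521, -97, 100, 94) [-0.0627, -0.1217, 0.05] [0.0, 0.0, 0.0] rows 4
```

{"fn": "arm_command", "kwargs": {
  "series": [-0.008, -0.02, 0, 0, 0, -1, -0.02, -0.05, 0, 0, 0, -3, -0.033, -0.08, -0.002, 0, 0, -5, -0.046, -0.11, -0.004, 0, 0, -7, -0.058, -0.139, -0.004, 0, 0, -8.4, -0.058, -0.139, -0.004, 0, 0, -8.4]
}}

```text
t: 38.95
ee_pos: [450.8, 13.3, 149.8]
tool_rot: [[-0.998, -0.058, 0.0], [-0.058, 0.998, -0.005], [-0.0, -0.005, -1.0]]
contact_force: [-0.5, 0.3, -1.0]
finger_gap: 42.8
grip_force: 4.9
```

{"fn": "arm_command", "kwargs": {
  "series": [-0.015, -0.026, 0.005, 0, 0, 0, -0.03, -0.053, 0.015, 0, 0, 0, -0.045, -0.08, 0.03, 0, 0, 0, -0.06, -0.108, 0.045, 0, 0, 0, -0.065, -0.121, 0.06, 0, 0, 0, -0.065, -0.121, 0.07, 0, 0, 0, -0.065, -0.121, 0.07, 0, 0, 0, -0.065, -0.121, 0.07, 0, 0, 0]
}}

```text
t: 39.62
ee_pos: [521.6, -94.9, 78.9]
tool_rot: [[-0.998, -0.068, -0.004], [-0.068, 0.998, 0.001], [0.004, 0.001, -1.0]]
contact_force: [-0.4, 0.2, -1.6]
finger_gap: 42.7
grip_force: 4.9
```

{"fn": "arm_command", "kwargs": {
  "series": [0, 0, 0, 0, 0, 0, 0, 0, 0, 0, 0, 0]
}}

```text
t: 39.78
ee_pos: [523.5, -94.5, 80.8]
tool_rot: [[-0.998, -0.069, 0.001], [-0.069, 0.998, 0.001], [-0.001, 0.001, -1.0]]
contact_force: [0.9, 0.2, -1.1]
finger_gap: 43.2
grip_force: 4.9
```

Run:
```python
from h import *
plan((523.5,-97.2,22.5,93.9))
```

```text
t 39.8 at [523.5 -94.5  80.8] yaw 94.0 gap 43.2 F [ 0.9  0.2 -1.1] grip 4.9
-> (523.5, -97.2, 22.5, 93.9) [0.0002, -0.0027, 0.0583] [0.1, 0.1, 0.1] rows 2
```

{"fn": "arm_command", "kwargs": {
  "series": [0, -0.002, 0.02, 0, 0, 0, 0, -0.002, 0.04, 0, 0, 0, 0, -0.002, 0.052, 0, 0, 0, 0, -0.002, 0.057, 0, 0, 0, 0, -0.002, 0.058, 0, 0, 0, 0, -0.002, 0.059, 0, 0, 0]
}}

```text
t: 40.28
ee_pos: [523.9, -97.8, 21.8]
tool_rot: [[-0.998, -0.068, 0.001], [-0.068, 0.998, 0.0], [-0.001, 0.0, -1.0]]
contact_force: [-0.2, -0.3, 0.7]
finger_gap: 43.2
grip_force: 5.1
```

{"fn": "arm_command", "kwargs": {
  "series": [0, 0, 0, 0, 0, 0, 0, 0, 0, 0, 0, 0]
}}

```text
t: 40.45
ee_pos: [524.1, -98.0, 22.1]
tool_rot: [[-0.998, -0.068, 0.002], [-0.068, 0.998, 0.0], [-0.002, -0.0, -1.0]]
contact_force: [0.7, 0.7, -1.9]
finger_gap: 43.5
grip_force: 5.0
```

{"fn": "arm_command", "kwargs": {
  "series": [0, 0, 0.001, 0, 0, 0, 0, 0, 0.001, 0, 0, 0]
}}

```text
t: 40.62
ee_pos: [524.2, -98.1, 21.3]
tool_rot: [[-0.998, -0.067, 0.002], [-0.067, 0.998, 0.0], [-0.002, 0.0, -1.0]]
contact_force: [-1.8, 0.3, 3.8]
finger_gap: 42.9
grip_force: 5.4
```

{"fn": "arm_command", "kwargs": {
  "series": [0, 0, 0, 0, 0, 0, 0, 0, 0, 0, 0, 0, 0, 0, 0, 0, 0, 0, 0, 0, 0, 0, 0, 0],
  "fingers": 0.064
}}

```text
t: 40.95
ee_pos: [523.5, -97.9, 20.3]
tool_rot: [[-0.998, -0.067, 0.0], [-0.067, 0.998, 0.0], [-0.0, 0.0, -1.0]]
contact_force: [1.0, -0.6, 0.2]
finger_gap: 64.3
grip_force: 0.0
```

{"fn": "arm_command", "kwargs": {
  "series": [0, 0, -0.02, 0, 0, 0, 0, 0, -0.05, 0, 0, 0, 0, 0, -0.09, 0, 0, 0, 0, 0, -0.13, 0, 0, 0, 0, 0, -0.17, 0, 0, 0, 0, 0, -0.17, 0, 0, 0, 0, 0, -0.17, 0, 0, 0]
}}

```text
t: 41.53
ee_pos: [525.1, -98.2, 192.7]
tool_rot: [[-0.998, -0.068, 0.005], [-0.068, 0.998, 0.001], [-0.006, 0.0, -1.0]]
contact_force: [-1.5, 0.1, -0.4]
finger_gap: 63.7
grip_force: 0.0
```

Run:
```python
from h import *
plan((543.5,34,120,85.5))
im,d,p=shot('wrist','w7');W=cloud(d,p);z=W[...,2]
hsv=cv2.cvtColor(im,cv2.COLOR_RGB2HSV).astype(int)
red=((hsv[...,0]<8)|(hsv[...,0]>172))&(hsv[...,1]>140)&(hsv[...,2]>60)&(z<60)&(z>5)
k,l,s,c=cv2.connectedComponentsWithStats(red.astype(np.uint8))
for i in range(1,k):
    if s[i,4]>60:
        Q=W[l==i]; T=Q[Q[:,2]>29]; print('red',s[i],c[i].round(),T.mean(0).round(1))
im,d,p=shot('top');W=cloud(d,p);z=W[...,2];v,u=np.mgrid[:384,:512]
hb=(z>55)&(z<80)&(u>210)&(u<240)&(v>165)&(v<230); print('bar',hb.sum(),W[hb].mean(0).round(1))
```

```text
t 41.5 at [525.1 -98.2 192.7] yaw 93.9 gap 63.7 F [-1.5  0.1 -0.4] grip 0.0
-> (543.5, 34, 120, 85.5) [-0.0269, 0.1306, 0.0729] [0.0, 0.3, 8.4] rows 4
red [230 156   6  37 125] [233. 174.] [ 527.3 -119.8   32.6]
red [275 156   5  36 126] [277. 174.] [524.4 -76.1  32.6]
red [206 250   9  29 182] [209. 264.] [ 627.8 -140.4   34.1]
red [294 250  10  29 171] [299. 264.] [621.6 -42.9  34.1]
red [  0 303   8  27 128] [  2. 316.] [nan nan nan]
bar 220 [550.6  41.   64.2]<stdin>:9: RuntimeWarning: Mean of empty slice.
  ret = um.true_divide(
```

View pics/w7.png

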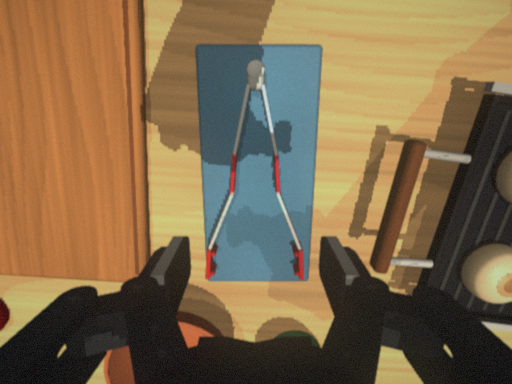

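The tongs lie flat and lengthwise on the rest: tips at px (210,262) and (299,262), heel at (255,72). Next I push the pan home with closed fingers on the bar's front.

Run:
```python
from h import *
plan((541,-12,130,85.5),(541,-12,53,85.5))
```

```text
t 41.6 at [522.7 -97.5 189.6] yaw 93.9 gap 64.3 F [-0.2  0.1  0. ] grip 0.0
-> (541, -12, 130, 85.5) [-0.0241, 0.084, 0.0596] [0.0, -0.1, 8.4] rows 3
-> (541, -12, 53, 85.5) [0.0, 0.0, 0.077] [0.0, 0.0, 0.0] rows 2
```

{"fn": "arm_command", "kwargs": {
  "series": [-0.012, 0.042, 0.03, 0, 0, 4, -0.024, 0.084, 0.06, 0, 0, 8.4, -0.024, 0.084, 0.06, 0, 0, 8.4, -0.024, 0.084, 0.06, 0, 0, 8.4, -0.024, 0.084, 0.06, 0, 0, 8.4, -0.024, 0.084, 0.06, 0, 0, 8.4, -0.024, 0.084, 0.06, 0, 0, 8.4],
  "fingers": 0
}}

```text
t: 42.22
ee_pos: [541.6, -14.4, 130.6]
tool_rot: [[-0.997, 0.081, 0.0], [0.081, 0.997, -0.001], [-0.0, -0.001, -1.0]]
contact_force: [-0.2, -1.1, -0.6]
finger_gap: -0.2
grip_force: 0.0
```

{"fn": "arm_command", "kwargs": {
  "series": [0, 0, 0.03, 0, 0, 0, 0, 0, 0.055, 0, 0, 0, 0, 0, 0.077, 0, 0, 0, 0, 0, 0.077, 0, 0, 0, 0, 0, 0.077, 0, 0, 0]
}}

```text
t: 42.63
ee_pos: [541.2, -13.9, 53.4]
tool_rot: [[-0.997, 0.081, -0.001], [0.081, 0.997, -0.001], [0.001, -0.001, -1.0]]
contact_force: [-0.1, 0.5, 0.5]
finger_gap: -0.2
grip_force: 0.0
```

{"fn": "arm_command", "kwargs": {
  "series": [0, 0.01, 0, 0, 0, 0, 0, 0.018, 0, 0, 0, 0, 0, 0.024, 0, 0, 0, 0, 0, 0.028, 0, 0, 0, 0, 0, 0.034, 0, 0, 0, 0, 0, 0.04, 0, 0, 0, 0]
}}

```text
t: 43.13
ee_pos: [545.7, 25.6, 54.5]
tool_rot: [[-0.997, 0.081, 0.003], [0.081, 0.997, -0.002], [-0.003, -0.002, -1.0]]
contact_force: [-0.7, -0.9, 0.4]
finger_gap: 0.1
grip_force: 0.4
```

{"fn": "arm_command", "kwargs": {
  "series": [0, 0.006, 0, 0, 0, 0, 0, 0.016, 0, 0, 0, 0, 0, 0.028, 0, 0, 0, 0, 0, 0.04, 0, 0, 0, 0, 0, 0.052, 0, 0, 0, 0, 0, 0.064, 0, 0, 0, 0, 0, 0.076, 0, 0, 0, 0, 0, 0.088, 0, 0, 0, 0]
}}

```text
t: 43.8
ee_pos: [551.8, 116.6, 53.2]
tool_rot: [[-0.997, 0.078, 0.0], [0.078, 0.997, 0.0], [-0.0, 0.0, -1.0]]
contact_force: [1.2, -1.7, 1.0]
finger_gap: -0.0
grip_force: 1.0
```

{"fn": "arm_command", "kwargs": {
  "series": [0, 0.012, 0, 0, 0, 0, 0, 0.024, 0, 0, 0, 0, 0, 0.036, 0, 0, 0, 0, 0, 0.048, 0, 0, 0, 0, 0, 0.06, 0, 0, 0, 0, 0, 0.072, 0, 0, 0, 0, 0, 0.082, 0, 0, 0, 0, 0, 0.09, 0, 0, 0, 0]
}}

```text
t: 44.47
ee_pos: [558.7, 206.6, 53.1]
tool_rot: [[-0.997, 0.078, -0.001], [0.078, 0.997, 0.001], [0.001, 0.001, -1.0]]
contact_force: [0.7, -1.6, 0.5]
finger_gap: 0.1
grip_force: 1.0
```

Run:
```python
from h import *
plan((564.5,285,53.5,85.5))
im,d,p=shot('top');W=cloud(d,p);z=W[...,2];y=W[...,1];v,u=np.mgrid[:384,:512]
cream(im,W,p,52,95,(440,690,200,420),61,30)
cv2.imwrite('pics/top8.png',cv2.resize(im[110:280,90:340,::-1],(800,544),interpolation=cv2.INTER_CUBIC))
```

```text
t 44.5 at [558.7 206.6  53.1] yaw 85.5 gap 0.1 F [ 0.7 -1.6  0.5] grip 1.0
-> (564.5, 285, 53.5, 85.5) [0.0003, 0.0786, -0.0003] [0.0, -0.0, 0.0] rows 2
n 66 px [113. 179.] centroid [625.1 416.3] encl [624.1 417.4] r 6.5 rgb [67. 58. 45.]
n 66 px [167. 213.] centroid [511.5 233.3] encl [515.6 242.3] r 7.6 rgb [91. 66. 51.]
```

View pics/top8.png

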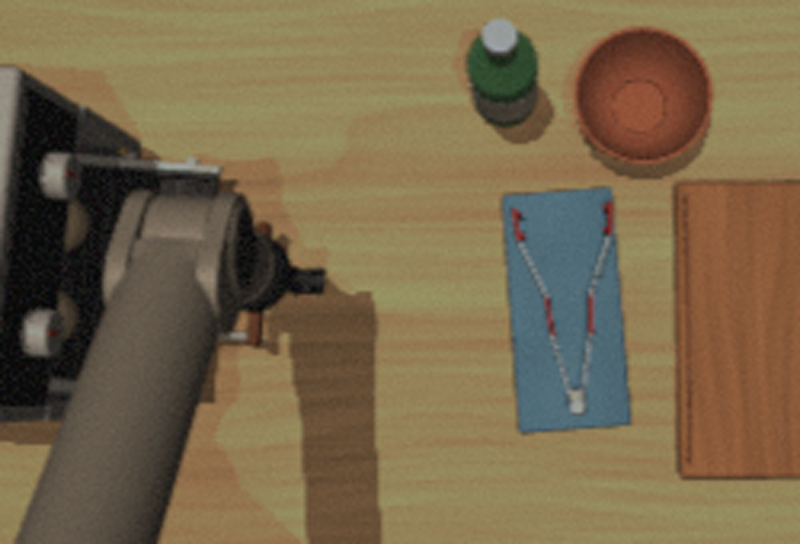

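Crop shows the pan part-way in under the wrist and the tongs resting. The wrist would come near the knobs, so I back off and lean the hand away from the grill before the last stretch.

{"fn": "arm_command", "kwargs": {
  "series": [0, -0.02, 0, 0, 0, 0, 0, -0.03, 0, 0, 0, 0, 0, -0.03, -0.004, -7, 0, 0, 0, -0.03, -0.004, -14, 0, 0, 0, -0.03, -0.004, -21, 0, 0, 0, -0.03, -0.004, -28, 0, 0, 0, -0.03, -0.004, -28, 0, 0, 0, -0.03, -0.004, -28, 0, 0]
}}

```text
t: 45.18
ee_pos: [556.6, 170.3, 56.8]
tool_rot: [[-0.996, 0.079, 0.039], [0.088, 0.88, 0.467], [0.002, 0.469, -0.883]]
contact_force: [0.9, 0.1, -0.3]
finger_gap: -0.2
grip_force: 0.0
```

Run:
```python
from h import *
s=readout.state();R=np.array(s['tool_rot']);print(R.round(3).tolist(),s['ee_pos'],np.round(s['joint_pos'],2))
e=np.array([.078,.997,0]);print('along ey per m, tool axes',(R.T@e).round(3),'up',(R.T@[0,0,1]).round(3))
im,d,p=shot('top');W=cloud(d,p);z=W[...,2];y=W[...,1];x=W[...,0]
m=(z>58)&(z<76)&(y>190)&(y<250)&(x>480)&(x<640);print('bar',m.sum(),W[m].mean(0))
m=(z>230)&(z<300)&(y>300)&(y<390)&(x>430)&(x<720);print('knobs',m.sum(),y[m].min() if m.any() else 0)
```

```text
[[-0.996, 0.079, 0.039], [0.088, 0.88, 0.467], [0.002, 0.469, -0.883]] [556.6360221  170.26087608  56.81349928] [-0.45  0.53  0.43  1.99 -0.99  0.87  2.15]
along ey per m, tool axes [0.01  0.883 0.469] up [ 0.002  0.469 -0.883]
bar 183 [559.86614141 228.44425276  65.84150909]
knobs 1288 344.3190241881052
```

{"fn": "arm_command", "kwargs": {
  "series": [0, 0.011, 0.006, 0, 0, 0, 0, 0.021, 0.011, 0, 0, 0, 0, 0.031, 0.0165, 0, 0, 0, 0, 0.04, 0.021, 0, 0, 0, 0, 0.05, 0.0265, 0, 0, 0, 0, 0.06, 0.032, 0, 0, 0, 0, 0.07, 0.037, 0, 0, 0, 0, 0.08, 0.0425, 0, 0, 0]
}}

```text
t: 45.9
ee_pos: [563.3, 266.6, 57.2]
tool_rot: [[-0.997, 0.069, 0.036], [0.078, 0.88, 0.468], [0.001, 0.469, -0.883]]
contact_force: [-1.0, -1.2, 1.0]
finger_gap: -0.0
grip_force: 1.0
```

{"fn": "arm_command", "kwargs": {
  "series": [0, 0.005, 0.0025, 0, 0, 0, 0, 0.01, 0.0053, 0, 0, 0, 0, 0.014, 0.0075, 0, 0, 0, 0, 0.017, 0.009, 0, 0, 0, 0, 0.019, 0.01, 0, 0, 0]
}}

```text
t: 46.32
ee_pos: [565.2, 279.6, 56.7]
tool_rot: [[-0.997, 0.073, 0.038], [0.082, 0.883, 0.462], [0.001, 0.463, -0.886]]
contact_force: [-9.4, -21.0, 14.5]
finger_gap: -0.0
grip_force: 10.7
```

{"fn": "arm_command", "kwargs": {
  "series": [0, 0, 0, 0, 0, 0, 0, 0, 0, 0, 0, 0]
}}

```text
t: 46.48
ee_pos: [565.1, 279.5, 56.7]
tool_rot: [[-0.997, 0.074, 0.038], [0.083, 0.883, 0.462], [0.001, 0.464, -0.886]]
contact_force: [-7.5, -15.9, 11.3]
finger_gap: 0.3
grip_force: 8.1
```

{"fn": "arm_command", "kwargs": {
  "series": [0, 0.001, 0.0005, 0, 0, 0, 0, 0.002, 0.001, 0, 0, 0, 0, 0.002, 0.001, 0, 0, 0]
}}

```text
t: 46.73
ee_pos: [565.4, 281.1, 56.6]
tool_rot: [[-0.996, 0.075, 0.038], [0.084, 0.883, 0.462], [0.001, 0.463, -0.886]]
contact_force: [-6.6, -14.4, 7.6]
finger_gap: -0.1
grip_force: 7.1
```

{"fn": "arm_command", "kwargs": {
  "series": [0, -0.02, -0.01, 0, 0, 0, 0, -0.045, -0.023, 0, 0, 0, 0, -0.06, -0.035, 0, 0, 0, 0, -0.08, -0.06, 0, 0, 0, 0, -0.08, -0.09, 0, 0, 0, 0, -0.08, -0.11, 0, 0, 0, 0, -0.08, -0.11, 0, 0, 0]
}}

```text
t: 47.32
ee_pos: [559.5, 163.5, 121.2]
tool_rot: [[-0.996, 0.072, 0.047], [0.085, 0.879, 0.468], [-0.007, 0.47, -0.882]]
contact_force: [-0.4, -0.6, -0.5]
finger_gap: -0.0
grip_force: 0.0
```

Run:
```python
from h import *
plan()
im,d,p=shot('top');W=cloud(d,p);z=W[...,2];y=W[...,1];x=W[...,0]
m=(z>58)&(z<76)&(y>250)&(y<350)&(x>490)&(x<640);print('bar top',m.sum(),W[m].mean(0),np.percentile(y[m],[10,50,90]))
for c in('top','wrist'):
    if c=='wrist': im,d,p=shot(c,'w9')
    for r in nets.place_of('pan_handle',c)[:2]: print(c,r['conf'],onplane(r['position'],67,p))
W=cloud(d,p);z=W[...,2];y=W[...,1];x=W[...,0];m=(z>62)&(z<72)&(y>250)&(y<350)&(x>490)&(x<640);print('wrist bar',m.sum(),W[m].mean(0) if m.any() else 0)
```

```text
t 47.3 at [559.5 163.5 121.2] yaw 85.3 gap -0.0 F [-0.4 -0.6 -0.5] grip 0.0
bar top 193 [564.34682191 295.15719397  65.55718056] [286.60425389 293.59909056 302.07090373]
top 0.93 [560.13781136 284.21901949  67.        ]
wrist 0.62 [565.80206765 297.04464931  67.        ]
wrist bar 2325 [558.45454915 293.24008466  66.4347348 ]
```

View pics/w9.png

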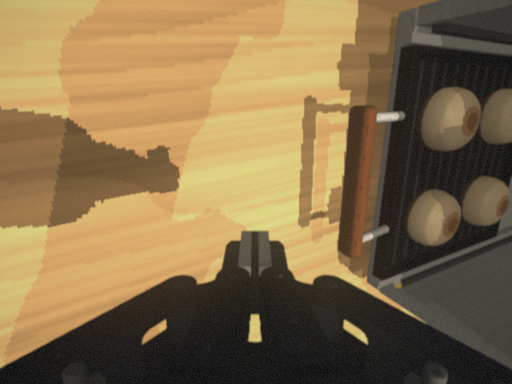

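The wrist view shows four caps dome up in the pan. The bar (px 360,180) is still about 5–15 mm short of home, so it was stopped at the catch and needs a firmer push.

{"fn": "arm_command", "kwargs": {
  "series": [0, 0, 0.03, 0, 0, 0, 0, 0, 0.05, 0, 0, 0, 0, 0.02, 0.075, 0, 0, 0, 0, 0.035, 0.087, 0, 0, 0, 0, 0.055, 0.097, 0, 0, 0, 0, 0.068, 0.104, 0, 0, 0, 0, 0.074, 0.107, 0, 0, 0, 0, 0.078, 0.109, 0, 0, 0]
}}

```text
t: 48.18
ee_pos: [564.1, 286.7, 56.5]
tool_rot: [[-0.997, 0.068, 0.034], [0.077, 0.881, 0.466], [0.002, 0.468, -0.884]]
contact_force: [-2.0, -3.3, -0.5]
finger_gap: -0.1
grip_force: 1.5
```

{"fn": "arm_command", "kwargs": {
  "series": [0, 0.003, 0.0015, 0, 0, 0, 0, 0.005, 0.0025, 0, 0, 0, 0, 0.007, 0.0035, 0, 0, 0]
}}

```text
t: 48.43
ee_pos: [566.2, 293.3, 57.8]
tool_rot: [[-0.997, 0.07, 0.037], [0.079, 0.881, 0.467], [-0.0, 0.468, -0.883]]
contact_force: [-4.1, -9.1, 5.6]
finger_gap: -0.0
grip_force: 4.4
```

{"fn": "arm_command", "kwargs": {
  "series": [0, 0.002, 0.001, 0, 0, 0, 0, 0.004, 0.002, 0, 0, 0]
}}

```text
t: 48.6
ee_pos: [566.2, 293.5, 57.7]
tool_rot: [[-0.997, 0.072, 0.037], [0.081, 0.882, 0.464], [0.001, 0.465, -0.885]]
contact_force: [-8.9, -18.4, 14.3]
finger_gap: -0.0
grip_force: 9.5
```

{"fn": "arm_command", "kwargs": {
  "series": [0, 0.002, 0.001, 0, 0, 0, 0, 0.004, 0.002, 0, 0, 0]
}}

```text
t: 48.77
ee_pos: [566.5, 293.7, 57.5]
tool_rot: [[-0.997, 0.074, 0.037], [0.083, 0.884, 0.46], [0.001, 0.462, -0.887]]
contact_force: [-13.3, -28.3, 20.4]
finger_gap: -0.4
grip_force: 14.2
```

{"fn": "arm_command", "kwargs": {
  "series": [0, -0.02, -0.01, 0, 0, 0, 0, -0.045, -0.023, 0, 0, 0, 0, -0.065, -0.037, 0, 0, 0, 0, -0.09, -0.062, 0, 0, 0, 0, -0.09, -0.09, 0, 0, 0, 0, -0.09, -0.12, 0, 0, 0, 0, -0.09, -0.12, 0, 0, 0]
}}

```text
t: 49.35
ee_pos: [560.6, 163.9, 127.0]
tool_rot: [[-0.996, 0.072, 0.05], [0.087, 0.879, 0.469], [-0.01, 0.471, -0.882]]
contact_force: [0.7, 0.4, -0.9]
finger_gap: 0.1
grip_force: 0.0
```

Run:
```python
from h import *
plan()
im,d,p=shot('wrist','w10');W=cloud(d,p);z=W[...,2];y=W[...,1];x=W[...,0];m=(z>62)&(z<72)&(y>250)&(y<350)&(x>490)&(x<640);print('wrist bar',m.sum(),W[m].mean(0) if m.any() else 0)
for r in nets.place_of('pan_handle','wrist')[:1]: print(r['conf'],onplane(r['position'],67,p))
cream(im,W,p,56,90,(440,700,330,560),61,60)
im,d,p=shot('top');W=cloud(d,p);z=W[...,2];y=W[...,1];x=W[...,0]
m=(z>58)&(z<76)&(y>250)&(y<350)&(x>490)&(x<640);print('bar top',m.sum(),W[m].mean(0))
im,d,p=shot('scene','s10')
```

```text
t 49.4 at [560.6 163.9 127. ] yaw 85.3 gap 0.1 F [ 0.7  0.4 -0.9] grip 0.0
wrist bar 2093 [560.04331106 308.38821088  66.42216938]
0.97 [566.65586403 312.47289213  67.        ]
n 544 px [493.  17.] centroid [440.1 471.1] encl [441.9 458.5] r 27.1 rgb [56. 54. 49.]
n 2493 px [455. 111.] centroid [523.9 431.4] encl [524.8 430.8] r 32.8 rgb [111.  94.  69.]
n 1113 px [500. 111.] centroid [533.2 518.7] encl [530.7 521.7] r 27.7 rgb [105.  90.  67.]
n 1494 px [488. 192.] centroid [632.5 526.5] encl [631.5 522.5] r 25.1 rgb [109.  93.  69.]
n 1911 px [438. 207.] centroid [626.9 425.6] encl [625.9 422.6] r 27.7 rgb [112.  95.  70.]
bar top 185 [565.36213028 308.54686858  65.25526762]
```

View pics/w10.png

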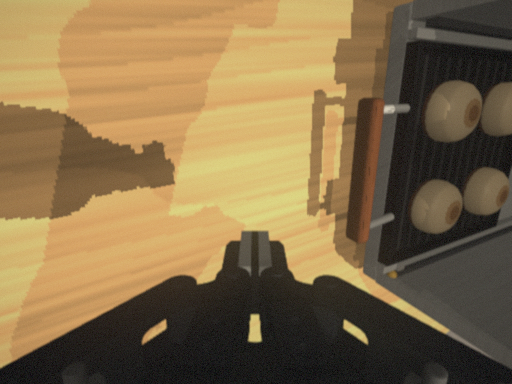

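The wrist view shows the bar at px (368,170), y≈310, which is 280 mm of travel from the loading stop, with the hard stop felt. The four caps sit dome up inside the pan, and the robot is clear.

```bash
python3 -c "
from h import *
print(job.job_done())"
```

```text
the job is handed in; nothing more can be done
None
```

I handed the job in at about 49 s on the robot clock. All four mushroom caps lie dome up in the pan, the tongs are back flat on their rest, and the pan is pushed home against its stop. Nothing touched the bottle, bowl or eggs. The hand-in returned no verdict.

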